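# Tip a panoramic slide out of the copy stage and lay it on the light pad

### The job

The panoramic slide on the stage under the copy camera has been photographed. Press down its red-spot end so that it slips into the scoop and the other end tips up, then take it by that raised end, lift it out from under the lens and lay it face up and flat on the lit face of the light pad, clear of the two slides already there. It is a glass mount, so set it down rather than drop it, and do not touch the camera or disturb anything else.

Things in the scene. Friction and masses are not known exactly. Their poses are not given: they have to be found in the camera images.
- pano: the slide to move: rigid glass mount 100 x 41 x 4 mm, about 30 g, cream rim, blue and brown panorama film in the middle, red spot 9 mm wide near one end. Origin: centre of its underside; x along the length, away from the red-spot end; y across the width; z up out of the spotted face. At the start it lies level in the stage, red-spot end over the scoop, its top flush with the plate around it
- pano_spot_end (a point): middle of the slide's end beside the red spot, on the underside (50 mm from its origin along its -x)
- pano_far_end (a point): middle of the slide's other end, on the underside (50 mm from its origin along its +x)
- stage: slide stage: black plate on a wooden light box, fixed, x from -100 to +78 mm, y +-66 mm, flat top 70 mm above the table. Origin on the table under the centre of the slide as it first lies; axes as the slide's then: -x, the scoop's side, faces roughly to the robot. A pocket 42.5 mm wide between cheeks (x -25 to +51 mm) holds the slide on two smooth, slippery ledges (x -3 to +51 mm, top at z 66 mm)
- ledge_edge (a point): middle of the ledges' front edge, on which the slide tips (stage frame x -3, z 66 mm; its axes are the stage's). The slide's centre is only 3 mm behind it: a press of under 1 N near the red spot, 10 to 20 mm down, tips it; it then slides by itself some 10 mm down into the scoop and stays there when let go, at about 28 degrees, the far end 19 mm above the ledges and clear of the plate
- scoop_foot (a point): foot of the step in the scoop against which the tipped slide's red-spot end comes to rest (stage frame x -54, z 40 mm). Before the ledges (x below -3 mm) the slide lies over an open well with its floor at z 40 mm; below x = -25 mm the well is 58 mm wide; beyond the step (8 mm high) a ramp climbs to the plate's top at x = -100 mm
- camera: black camera, fixed on the stand, its lens pointing straight down over the slide's middle. Origin on the table below the lens axis, axes as the stage's. Lens: diameter 80 mm, front 262 mm above the table (192 mm above the stage). An arm at 530 mm leads to the column at y +285 mm, 800 mm tall. From the robot's side a gripper gets at the slide only leaning back about 35 to 45 degrees from vertical
- lightpad: flat black light pad, fixed, 300 x 220 x 8 mm; lit white face 260 x 180 mm in its middle. Origin: centre of its underside; x along the 300 mm length, roughly away from the robot; lit face at z 8 mm. Its half towards -x is empty (x from -130 to 0 mm); the two other slides lie in the half towards +x
- slide_a: grey slide with a blue spot, same size as the task's slide, lying on the light pad; origin at the centre of its underside, x along its length; to be left alone
- slide_b: black slide with a yellow spot, same size, lying on the light pad; origin as slide_a; to be left alone
- blower: dark rubber bulb blower with red nozzle, 56 mm thick, 135 mm long, lying on the stand's grey baseboard (16 mm thick) on the right of the stage; origin below its bulb; to be left alone
- brush: flat black brush 85 x 85 x 14 mm lying on the baseboard on the left of the stage; to be left alone
- loupe: small standing loupe, 44 mm diameter, 54 mm tall, on the table to the right of the light pad; to be left alone
- canister: red film canister with a dark cap, 33 mm diameter, 52 mm tall, standing on the baseboard to the left of the stage; to be left alone
Mind the look-alikes: they are no part of the job. What is shaped like the pano but pink is not meant.

How it is judged:
By the outcome, as a careful person would: the job done as asked, in the order asked, and still so for the second after the job is handed in, with the robot touching nothing.
It also fails if it takes over 54 s, if anything falls off the work surface, if the arm or the gripper's body presses on something with over 40 N, if the wrist force passes 120 N, or if a joint passes its speed limit or range.

### The arm

A 6-joint arm with a two-finger parallel gripper is mounted at the origin on the work surface. World frame = base frame: x ahead of the robot, y to its left, z up, the work surface at z = 0. Lengths are in mm, angles in rad, forces in N, time in s.
With the tool pointing down it reaches from about 350 to 875 mm from the base axis. Payload 4.2 kg.
Tool frame: the origin (TCP) lies at the very end of the fingers, on their centre line; the grasp point (between the pads) lies 19 mm behind it; z points along the fingers, y is the line along which they close (so a half turn about z gives the same grasp; the last joint's range is limited). The gripper opens to 85 mm and grips with 20 to 120 N. Pads are 22 mm wide; open, the fingers measure 114 mm over their backs; the gripper's body (76 mm by 85 mm) begins 54 mm behind the grasp point. The pads swing forward as they close: fully open they stand 13 mm farther back than shut.
Start: joints at [-1.091, 0.385, 0.008, 0, -1.194, -0.259], TCP at [136.899, -609.801, 231.312] pointing down, gripper open.
Joint ranges: [-3.14, 3.14], [-1.21, 2.06], [-1.07, 1.41], [-3.16, 2.05], [-2.99, -0.16], [-3.1, 3.1]. Speed limits (rad/s): [2.79, 2.79, 3.14, 3.14, 3.14, 3.14].

### API

Orientations are given as a unit quaternion [x, y, z, w].
In Python, from bench import arm, optics gives the robot as it stands. The module is installed in compiled form; this text tells all that it offers.
- The arm moves only by the tool step_arm, never from a script. Its argument "motion" is a list of rows, each an object with "dr": the turn, a rotation vector about the tool's x, y, z in units of 8 degrees (1.0 is 8 degrees), a list of three; "slide": the shift along the tool's x, y, z in mm, a list of three; "jaw": the finger opening in mm, from 0 to 85.4. A call has exactly 8 rows; each row is the pose to reach, as a shift and turn from the pose commanded when the call began, along the tool's axes at that moment; what a row does not reach only later rows make up. A row lasts 1/8 s, in which the tool goes at most 62.5 mm and 10.7 degrees, less where a joint would pass 70% of its speed; a pose out of reach is approached as far as the arm can. A call with a gripper value outside its range is refused whole. The fingers move at their own pace and stop on an object; the grip force is fixed at half the most. Time passes only in rows, so rows that repeat a pose let the fingers close, or fill a call up. It gives the time, the measured TCP pose, the force, the opening and the grip force at its end, in the units of the state.
- arm.read_state(): the state, without advancing time (a new reading comes with each control period).
- optics.get_image(name): name is "side" or "top" or "wrist"; returns the picture (420x560x3 uint8, blue, green, red); there is no depth.
- optics.camera_info(name): a dict with "camera_matrix" (3x3 intrinsics, pixels), "view" (4x4, takes a point from world to camera coordinates); the wrist camera has in their place "T_tool_cam" (4x4, takes a point from camera to tool coordinates, whose origin is the TCP and whose axes are the flange's). Camera axes: x right, y up, looking along -z (the intrinsics and any distortion apply to the point x, -y, -z); pixel columns grow to the right and rows downward; lengths in mm; the calibration is good to about 2 mm. The wrist camera is an equidistant fisheye: a pixel r from the principal point sees the ray r / f radians off the axis. A picture is of the moment at which its call begins: read the wrist's pose just before it. camera_info takes no time and is no camera call.
- arm.job_done(): hands the job in; it is judged then, once.
The state is a dict: "clock": time; "joints": joint angles; "joint_vel": joint speeds; "joint_efforts": joint torques, N m; "position": TCP position; "ee_rot": TCP orientation; "contact_force": force on the tool from outside, world axes, zero at the start; "wrist_torque": the same for the moment, N m; "gripper_width": finger opening in mm; "grasp_force": force on a finger pad.
Only numpy, scipy, OpenCV 4.12 (cv2) and the standard library are available. Lean on these libraries where they do the work, as an engineer would, in place of code of your own. Each camera call takes 0.05 s, during which the arm holds its last target. There are 200 camera calls.

## Working session

There is one attempt and no reset: what is moved stays moved. The work goes in short steps, Python scripts to look and compute and a tool call to move; the robot and the scene stay as the last step left them, time stands still between calls to the robot, and variables do not carry over. Pictures are saved under pics/ and viewed, at most 10 in all, crops included, and the job is handed in when it is done.

Besides the shell and the picture viewer there is one more tool, called after "Call:" as name(argument=value, ...) on one line, values as JSON. step_arm: Moves the arm, as the interface text tells. Its arguments: {"type":"object","properties":{"motion":{"type":"array","items":{"type":"object","properties":{"dr":{"type":"array","items":{"type":"number"}},"slide":{"type":"array","items":{"type":"number"}},"jaw":{"type":"number"}}}}},"required":["motion"]}

```bash
mkdir -p pics; python3 - <<'E'
from bench import arm, optics
import cv2, numpy as np
np.set_printoptions(precision=4,suppress=True)
for n in("side","top"):
    cv2.imwrite(f"pics/{n}0.png",cv2.resize(optics.get_image(n),(800,600),interpolation=cv2.INTER_CUBIC))
    print(n,optics.camera_info(n))
print(optics.camera_info("wrist"));print(arm.read_state())
E
```

```text
side {'camera_matrix': array([[522.0949,   0.    , 278.9591],
       [  0.    , 522.0949, 203.4359],
       [  0.    ,   0.    ,   1.    ]]), 'view': array([[   -0.9182,    -0.396 ,     0.0023,   467.8758],
       [    0.2267,    -0.5209,     0.823 ,  -214.9277],
       [   -0.3247,     0.7562,     0.5681, -1280.7115],
       [    0.    ,     0.    ,     0.    ,     1.    ]])}
top {'camera_matrix': array([[500.4149,   0.    , 280.6858],
       [  0.    , 500.4149, 208.5039],
       [  0.    ,   0.    ,   1.    ]]), 'view': array([[    0.0338,    -0.9994,     0.004 ,  -113.4934],
       [    0.9763,     0.0339,     0.2135,  -567.9739],
       [   -0.2136,    -0.0034,     0.9769, -1387.9043],
       [    0.    ,     0.    ,     0.    ,     1.    ]])}
{'camera_matrix': array([[325.1923,   0.    , 279.0906],
       [  0.    , 325.1923, 208.465 ],
       [  0.    ,   0.    ,   1.    ]]), 'T_tool_cam': array([[   0.0007,    0.9507,    0.31  ,   80.0342],
       [   1.    ,   -0.0008,    0.0002,    0.8438],
       [   0.0005,    0.31  ,   -0.9507, -141.7122],
       [   0.    ,    0.    ,    0.    ,    1.    ]])}
{'clock': 0.1, 'joints': array([-1.0914,  0.3855,  0.0068, -0.0004, -1.194 , -0.2586]), 'joint_vel': array([-0.0018, -0.0002,  0.0034,  0.0021,  0.0003, -0.0012]), 'joint_efforts': array([ -0.0001, -39.3319,  18.8931,   4.198 ,  -0.0026,   0.    ]), 'position': array([ 136.7886, -609.3116,  230.3245]), 'ee_rot': array([-0.1101,  0.9939,  0.001 , -0.0002]), 'contact_force': array([-0.0331,  0.0626,  0.3561]), 'wrist_torque': array([ 0.0108, -0.0323,  0.0211]), 'grasp_force': 0.0, 'gripper_width': 85.52805302673805}
```

View pics/side0.png

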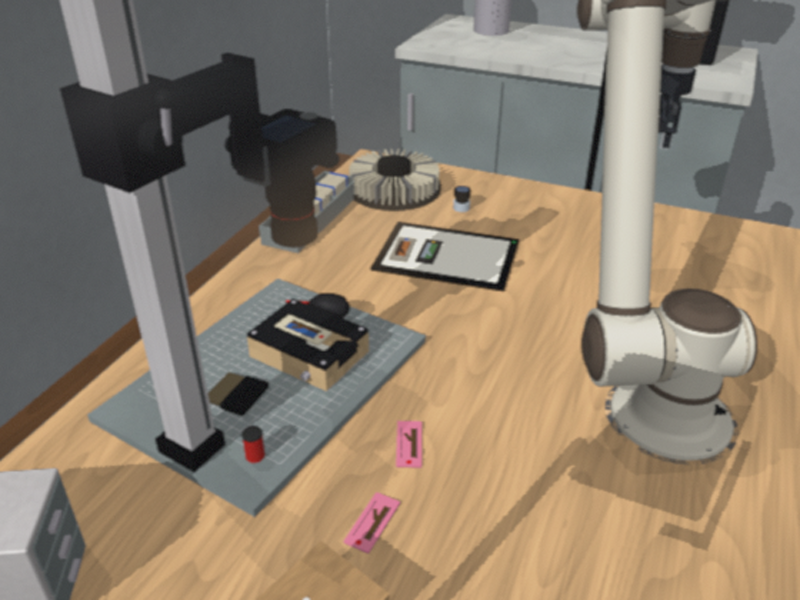

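View pics/top0.png

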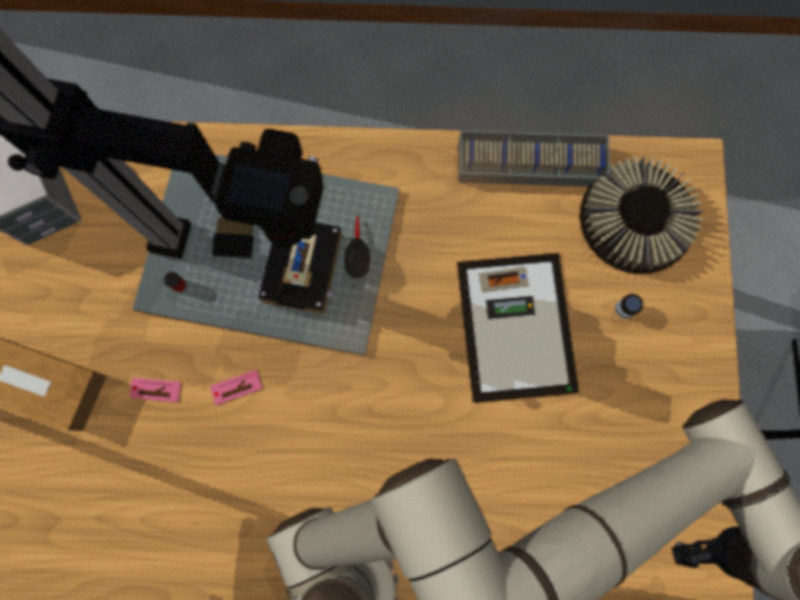

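The side view shows the stage at about (308,335) and the pad at (447,255). The top view shows the stage at (300,265), partly under the camera, and the pad at (518,328) with its near half empty. Next I'll enlarge these areas.

```bash
python3 - <<'E'
import cv2, numpy as np
from bench import optics
s=optics.get_image("side");t=optics.get_image("top")
c=lambda im,x,y,w,h,k:cv2.resize(im[y:y+h,x:x+w],None,fx=k,fy=k,interpolation=cv2.INTER_CUBIC)
# side stage x165-265,y195-270 k4 ; top stage x170-270,y145-220 k4 ; top pad x310-410,y170-285 k?
a=np.zeros((600,800,3),np.uint8)
a[:300,:400]=c(s,165,200,100,75,4); a[:300,400:]=c(t,165,148,100,75,4)
a[300:,:400]=c(s,255,145,114,86,3.5)[:300,:399].copy() if 0 else cv2.resize(c(s,255,145,120,90,1),(400,300),interpolation=cv2.INTER_CUBIC)
a[300:,400:]=cv2.resize(t[170:290,300:460],(400,300),interpolation=cv2.INTER_CUBIC)
cv2.imwrite("pics/c1.png",a)
E
```

```text
(no output)
```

View pics/c1.png

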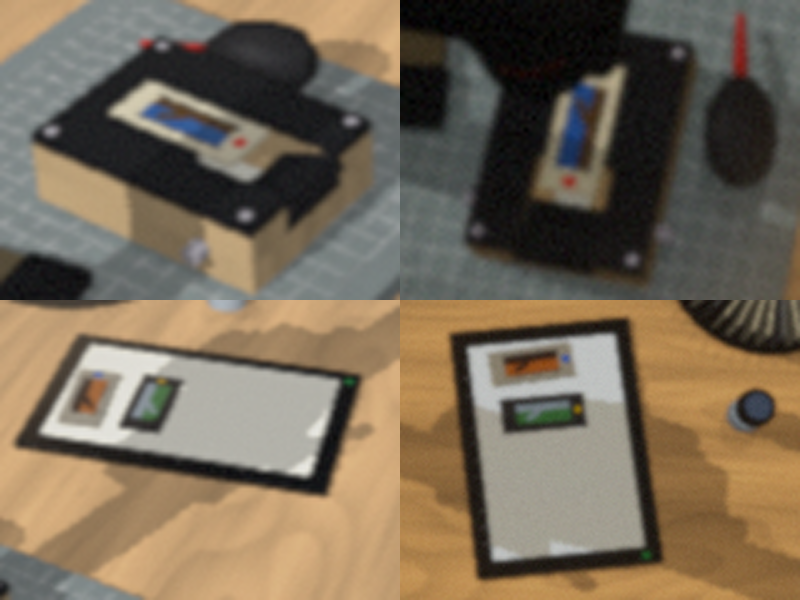

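```bash
cat > h.py <<'E'
import numpy as np
from bench import arm, optics
from scipy.spatial.transform import Rotation as R
np.set_printoptions(precision=2,suppress=True)
def ray(cam,px,z):
    i=optics.camera_info(cam);K=i["camera_matrix"];V=i["view"]
    px=np.atleast_2d(px);d=np.c_[(px[:,0]-K[0,2])/K[0,0],-(px[:,1]-K[1,2])/K[1,1],-np.ones(len(px))]@V[:3,:3]
    o=-V[:3,:3].T@V[:3,3]
    return o+d*((z-o[2])/d[:,2:])
E
python3 - <<'E'
from h import *
def px(p,u0,v0,k,x,y): p=np.array(p,float);return (p-[u0,v0]+.5)/k-.5+[x,y]
S=px([(52,131),(161,45),(351,121),(246,215),(239,142)],0,0,4,165,200)
T=px([(678,52),(633,260),(477,230),(569,182)],400,0,4,165,148)
s=ray("side",S,70);t=ray("top",T,70)
print("side screws+spot\n",s,"\ntop\n",t)
P=px([(82,335),(361,376),(328,494),(15,445)],0,300,10/3,255,145)
Q=px([(450,332),(628,319),(662,562),(480,578)],400,300,2.5,300,170)
p=ray("side",P,8);q=ray("top",Q,8);print("pad\n",p,p.mean(0),"\n",q,q.mean(0))
sl=ray("top",px([(533,364),(543,412)],400,300,2.5,300,170),12);print(sl)
# stage: order side: left,far? 
E
```

```text
side screws+spot
 [[727.88 159.19  70.  ]
 [711.46  46.93  70.  ]
 [554.38  72.12  70.  ]
 [572.45 183.66  70.  ]
 [611.   120.98  70.  ]] 
top
 [[708.93  47.64  70.  ]
 [551.82  71.55  70.  ]
 [569.98 185.1   70.  ]
 [607.85 121.23  70.  ]]
pad
 [[ 690.69 -422.53    8.  ]
 [ 400.01 -457.77    8.  ]
 [ 369.97 -242.37    8.  ]
 [ 665.12 -203.      8.  ]] [ 531.45 -331.42    8.  ] 
 [[ 668.27 -209.67    8.  ]
 [ 692.27 -426.52    8.  ]
 [ 398.32 -462.4     8.  ]
 [ 372.48 -249.73    8.  ]] [ 532.84 -337.08    8.  ]
[[ 630.67 -310.19   12.  ]
 [ 571.91 -322.34   12.  ]]
```

The screws give a stage origin of about (651.4, 114.2) with yaw −9.1°. The spot checks out at stage x ≈ −42.5. The pad centre is about (532, −334) with yaw 7.3°.

```bash
cat >> h.py <<'E'
SO=np.array([651.4,114.2,0]);SY=-9.1
PO=np.array([532.1,-334.2,0]);PY=7.3
def frame(yaw,lean):  # tool leaning back (towards -x of frame); tool x towards robot
    z=np.array([np.sin(lean),0,-np.cos(lean)]);x=-np.array([np.cos(lean),0,np.sin(lean)])
    return R.from_euler('z',yaw,degrees=True)*R.from_matrix(np.c_[x,np.cross(z,x),z])
def stage(p,lean): return SO+R.from_euler('z',SY,degrees=True).apply(p),frame(SY,np.radians(lean))
def pad(p,lean,yaw=PY): return PO+R.from_euler('z',PY,degrees=True).apply(p),frame(yaw,np.radians(lean))
def rel(tgt,cur=None):
    s=arm.read_state();p,q=cur or (s['position'],R.from_quat(s['ee_rot']))
    print("slide",q.inv().apply(tgt[0]-p).round(1),"dr",((q.inv()*tgt[1]).as_rotvec()*180/np.pi/8).round(3),"to",tgt[0].round(1))
    return tgt
def cam_stage():
    s=arm.read_state();q=R.from_quat(s['ee_rot'])
    print("t",s['clock'],"stage",R.from_euler('z',-SY,degrees=True).apply(s['position']-SO),"z",R.from_euler('z',-SY,degrees=True).apply(q.as_matrix()[:,2]),"F",s['contact_force'],"w",s['gripper_width'],"j",s['joints'])
E
python3 - <<'E'
from h import *
s=arm.read_state();q=R.from_quat(s['ee_rot'])
A=rel((np.array([450,-250,270.]),q))
p,r=stage([-34,0,80],38); B=(p-110*r.as_matrix()[:,2],r)
rel(B,A); rel((p,r),B)
E
```

```text
slide [-384.3  282.3  -39. ] dr [0. 0. 0.] to [ 450. -250.  270.]
slide [-181.8  348.8  103.8] dr [ 0.91 -4.7   2.61] to [551.  130.3 166.7]
slide [ -0.   0. 110.] dr [0. 0. 0.] to [617.8 119.6  80. ]
```

Call:
step_arm(motion=[{"dr": [0, 0, 0], "slide": [-30, 22, -20], "jaw": 0}, {"dr": [0, 0, 0], "slide": [-80, 60, -39], "jaw": 0}, {"dr": [0, 0, 0], "slide": [-128, 95, -39], "jaw": 0}, {"dr": [0, 0, 0], "slide": [-178, 130, -39], "jaw": 0}, {"dr": [0, 0, 0], "slide": [-228, 167, -39], "jaw": 0}, {"dr": [0, 0, 0], "slide": [-278, 204, -39], "jaw": 0}, {"dr": [0, 0, 0], "slide": [-328, 240, -39], "jaw": 0}, {"dr": [0, 0, 0], "slide": [-378, 277, -39], "jaw": 0}])

```text
clock: 1.2
position: [446.1, -255.0, 270.5]
ee_rot: [-0.11, 0.994, -0.0, 0.0]
contact_force: [0.9, -1.0, 0.1]
gripper_width: -0.0
grasp_force: 0.0
```

```bash
python3 - <<'E'
from h import *
cam_stage()
p,r=stage([-34,0,80],38); rel((p-110*r.as_matrix()[:,2],r))
E
```

```text
t 1.2 stage [-144.37 -397.    270.47] z [ 0. -0. -1.] F [ 0.93 -1.03  0.07] w -0.024318229183492194 j [-0.2   0.17 -0.2   0.   -1.21 -1.15]
slide [-186.8  352.9  103.8] dr [ 0.9  -4.69  2.62] to [551.  130.3 166.7]
```

Call:
step_arm(motion=[{"dr": [0.1, -0.5, 0.3], "slide": [-20, 40, 0], "jaw": 0}, {"dr": [0.22, -1.17, 0.65], "slide": [-50, 90, 0], "jaw": 0}, {"dr": [0.34, -1.76, 0.98], "slide": [-75, 140, 5], "jaw": 0}, {"dr": [0.45, -2.35, 1.3], "slide": [-100, 190, 15], "jaw": 0}, {"dr": [0.56, -2.93, 1.64], "slide": [-125, 240, 30], "jaw": 0}, {"dr": [0.68, -3.5, 1.97], "slide": [-150, 290, 55], "jaw": 0}, {"dr": [0.8, -4.1, 2.3], "slide": [-175, 330, 80], "jaw": 0}, {"dr": [0.9, -4.69, 2.62], "slide": [-186.8, 352.9, 103.8], "jaw": 0}])

```text
clock: 2.2
position: [555.4, 30.2, 236.3]
ee_rot: [0.048, 0.955, -0.011, 0.291]
contact_force: [1.4, -1.3, 1.6]
gripper_width: 0.3
grasp_force: 0.0
```

```bash
python3 - <<'E'
from h import *
import cv2
cam_stage()
rel(stage([-34,0,80],38))
s=arm.read_state()
im=optics.get_image("wrist");cv2.imwrite("pics/w1.png",cv2.resize(im,(800,600),interpolation=cv2.INTER_CUBIC))
E
```

```text
t 2.2 stage [-81.51 -98.16 236.32] z [ 0.56  0.04 -0.83] F [ 1.38 -1.29  1.65] w 0.3278713075178509 j [ 0.31  0.02 -0.88  1.08 -0.25 -2.98]
slide [ 43.3  94.  160.1] dr [ 0.29 -0.52  0.32] to [617.8 119.6  80. ]
```

View pics/w1.png

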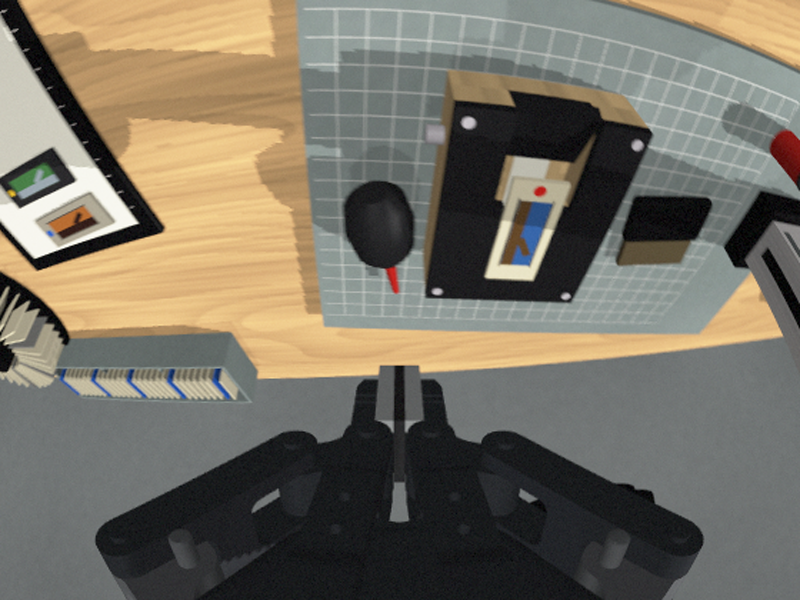

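The wrist view shows the stage from the robot's side, with the red spot at (540,190), the blower left at (380,225) and the brush right at (665,230). The arm lagged near a wrist singularity (J5 = −0.25, J6 = −2.98), so I'll fit the kinematics and choose poses properly.

```bash
cat > kin.py <<'E'
from h import *
from scipy.optimize import least_squares
E_=lambda a,t:R.from_euler(a,t)
def fk(q,L,sg=1):
    h,s,a,b,c,d=L
    B=E_('z',q[0]);U=B*E_('y',q[1]);F=B*E_('y',q[1]-q[2]);W=F*E_('x',sg*q[3])*E_('y',-q[4])
    T=W*E_('x',q[5])
    return B.apply([0,s,h])+U.apply([0,0,a])+F.apply([b,0,c])+W.apply([d,0,0]),T
E
python3 - <<'E'
from kin import *
s=arm.read_state();print(s['joints'])
D=[([-1.091,.385,.008,0,-1.194,-.259],[136.9,-609.8,231.3]),([-.2,.17,-.2,0,-1.21,-1.15],[446.1,-255,270.5]),(s['joints'],s['position'])]
for sg in(1,-1):
    f=least_squares(lambda L:np.concatenate([fk(q,L,sg)[0]-p for q,p in D]),[200,-160,500,420,0,330])
    print(sg,f.x,f.fun)
    T=fk(s['joints'],f.x,sg)[1]; Q=R.from_quat(s['ee_rot'])
    print(T.as_matrix()[:,0],Q.as_matrix()[:,2]); print((T.inv()*Q).as_matrix())
T=fk(D[0][0],f.x)[1];print((T.inv()*R.from_quat([-.1101,.9939,.001,-.0002])).as_matrix())
E
```

```text
[ 0.3   0.02 -0.88  1.09 -0.24 -2.99]
1 [  37.93 -184.24  724.88  331.2   103.94  439.66] [-14.91 -23.77  13.5  -27.01 -17.94  19.36 -22.78  42.28 -32.86]
[ 0.43  0.36 -0.83] [ 0.55 -0.05 -0.83]
[[ 0.14  0.39  0.91]
 [ 0.79 -0.6   0.14]
 [ 0.6   0.7  -0.39]]
-1 [-226.17 -128.27  790.22  270.07  205.51  348.75] [ 37.1   -2.47  17.8  -24.1   38.58  27.36   7.28 -65.61 -45.16]
[ 0.55 -0.05 -0.83] [ 0.55 -0.05 -0.83]
[[ 0.    0.    1.  ]
 [-0.95 -0.31  0.  ]
 [ 0.31 -0.95  0.  ]]
[[-0.   -0.    1.  ]
 [-0.87  0.5   0.  ]
 [-0.5  -0.87 -0.  ]]
```

```bash
cat > kin.py <<'E'
from h import *
from scipy.optimize import least_squares
E_=lambda a,t:R.from_euler(a,t)
def fk(q,L):
    h,s,a,b,c,d,s2,e=L
    B=E_('z',q[0]);U=B*E_('y',q[1]);F=B*E_('y',q[1]-q[2]);G=F*E_('x',-q[3]);W=G*E_('y',-q[4])
    return B.apply([0,s,h])+U.apply([0,0,a])+F.apply([b,0,c])+G.apply([0,s2,0])+W.apply([d,0,e]),W*E_('x',-q[5])
E
python3 - <<'E'
from kin import *
s=arm.read_state()
D=[([-1.0914,.3855,.0068,-.0004,-1.194,-.2586],[136.8,-609.3,230.3],[-.1101,.9939,.001,-.0002]),([-.2,.17,-.2,0,-1.21,-1.15],[446.1,-255,270.5],[-.11,.994,0,0]),(s['joints'],s['position'],s['ee_rot'])]
pri=np.array([200,-100,500,420,0,330,-50,0.])
f=least_squares(lambda L:np.concatenate([np.concatenate([fk(q,L)[0]-p for q,p,_ in D]),(L-pri)*.01]),pri)
print(f.x,f.fun[:9])
for q,p,o in D: print((fk(q,f.x)[1].inv()*R.from_quat(o)).as_matrix().round(3))
E
```

```text
[ 162.81   10.31  561.07  436.37   -5.94  283.79 -170.82   -9.53] [-0.47 -0.72  1.72 -0.23  0.84 -1.73  0.   -0.04  0.01]
[[-0. -0.  1.]
 [-1. -0. -0.]
 [ 0. -1. -0.]]
[[ 0.01  0.    1.  ]
 [-1.    0.    0.01]
 [-0.   -1.    0.  ]]
[[ 0.  0.  1.]
 [-1. -0.  0.]
 [ 0. -1.  0.]]
```

```bash
cat >> kin.py <<'E'
L0=[162.81,10.31,561.07,436.37,-5.94,283.79,-170.82,-9.53]
C=R.from_matrix(np.array([[0,0,1],[-1,0,0],[0,-1,0.]]))
lo=np.array([-3.14,-1.21,-1.07,-3.16,-2.99,-3.1]);hi=np.array([3.14,2.06,1.41,2.05,-.16,3.1])
def ik(tgt,q0=None,n=30):
    rng=np.random.default_rng(0);out=[]
    for k in range(n):
        g=q0 if (k==0 and q0 is not None) else rng.uniform(lo,hi)
        def f(q):
            p,T=fk(q,L0);return np.r_[(p-tgt[0])/100,((T*C).inv()*tgt[1]).as_rotvec()]
        r=least_squares(f,np.clip(g,lo+1e-3,hi-1e-3),bounds=(lo,hi))
        if r.cost<1e-6 and not any(np.abs(r.x-o).max()<.05 for o in out): out.append(r.x)
    return out
E
python3 - <<'E'
from kin import *
for lean in(35,40,45):
  for nm,P in(("back",[-34-110*.62,0,80+110*.78]),("press",[-34,0,60]),("grasp",[28,0,80]),("lift",[28-60,0,160])):
    for q in ik(stage(P,lean)): print(lean,nm,q)
for q in ik(pad([-21,0,20],10)): print("pad",q)
for q in ik(pad([-65,-44,20],10,PY-90)): print("pad90",q)
E
```

```text
pad [-0.36  0.54 -0.28 -0.15 -0.59 -0.97]
pad90 [-0.35  0.54 -0.46  0.32 -0.5  -2.94]
```

```bash
python3 - <<'E'
import kin
from kin import *
lo0,hi0=lo.copy(),hi.copy()
for flip in(0,1):
  for lean in(35,40,45):
   for nm,P in(("back",[-102,0,166]),("grasp",[28,0,80])):
    t=stage(P,lean); t=(t[0],t[1]*R.from_euler('z',180*flip,degrees=True))
    kin.lo=lo0;kin.hi=hi0
    a=ik(t)
    kin.lo=np.array([-3.14,-1.21,-1.07,-3.2,-2.99,-5]);kin.hi=np.array([3.14,2.06,1.41,3.2,0.3,5])
    print(flip,lean,nm,a,"| loose",ik(t,n=12))
E
```

```text
0 35 back [] | loose [array([ 0.17,  0.15, -0.95,  2.1 , -0.21,  2.33]), array([-0.06,  0.14, -0.59, -2.9 ,  0.24,  1.25]), array([ 0.17,  0.15, -0.95,  2.1 , -0.21, -3.95])]
0 35 grasp [] | loose [array([-0.05,  0.46, -0.64,  2.71, -0.15,  1.91]), array([-0.08,  0.45, -0.37, -2.82,  0.15,  1.19]), array([-0.05,  0.46, -0.64,  2.71, -0.15, -4.38])]
0 40 back [] | loose [array([ 0.03,  0.15, -0.92,  2.56, -0.22,  1.99]), array([-0.03,  0.13, -0.56, -2.7 ,  0.2 ,  1.03]), array([ 0.03,  0.15, -0.92,  2.56, -0.22, -4.29])]
0 40 grasp [] | loose [array([-0.07,  0.46, -0.64,  2.9 , -0.23, -4.54]), array([-0.07,  0.46, -0.64,  2.9 , -0.23,  1.74]), array([-0.04,  0.45, -0.31, -2.53,  0.14,  0.87])]
0 45 back [] | loose [array([-0.01,  0.16, -0.91,  2.79, -0.3 , -4.47]), array([ 0.06,  0.13, -0.5 , -2.39,  0.22,  0.68]), array([-0.01,  0.16, -0.91,  2.79, -0.3 ,  1.81])]
0 45 grasp [] | loose [array([-0.07,  0.48, -0.66,  2.97, -0.36, -4.61]), array([-0.07,  0.48, -0.66,  2.97, -0.36,  1.67]), array([ 0.06,  0.44, -0.25, -2.17,  0.18,  0.46])]
1 35 back [] | loose [array([-0.06,  0.14, -0.5
[... 305 characters left out ...]
 40 back [] | loose [array([-0.03,  0.13, -0.56, -2.7 ,  0.2 ,  4.17]), array([-0.03,  0.13, -0.56, -2.7 ,  0.2 , -2.11]), array([ 0.03,  0.15, -0.92,  2.56, -0.22, -1.15])]
1 40 grasp [] | loose [array([-0.04,  0.45, -0.31, -2.53,  0.14, -2.27]), array([-0.07,  0.46, -0.64,  2.9 , -0.23, -1.4 ])]
1 45 back [] | loose [array([ 0.06,  0.13, -0.5 , -2.39,  0.22, -2.46]), array([-0.01,  0.16, -0.91,  2.79, -0.3 ,  4.95]), array([-0.01,  0.16, -0.91,  2.79, -0.3 , -1.33])]
1 45 grasp [] | loose [array([ 0.06,  0.44, -0.25, -2.17,  0.18, -2.69]), array([-0.07,  0.48, -0.66,  2.97, -0.36,  4.81]), array([-0.07,  0.48, -0.66,  2.97, -0.36, -1.47]), array([ 0.06,  0.44, -0.25, -2.17,  0.18,  3.6 ])]
```

```bash
python3 - <<'E'
import kin
from kin import *
u=np.array([np.cos(np.radians(28)),0,np.sin(np.radians(28))])
for lean in(38,41,44,47,50):
  for de in(-8,-6,-4,-2):
    for sg in(1,-1):
      uw=R.from_euler('z',SY,degrees=True).apply(u)
      p,r=stage([28,0,80],lean); r=R.from_rotvec(uw*np.radians(sg*de))*r
      a=[q for q in ik((p,r),np.array([-.05,.47,-.6,-3.1,-.3,1.7]),6)]
      if a: print(lean,sg*de,[x.round(2) for x in a])
E
```

```text
41 2 [array([-0.11,  0.46, -0.57, -3.15, -0.18,  1.53])]
44 4 [array([-0.12,  0.46, -0.52, -2.92, -0.19,  1.31])]
44 2 [array([-0.1 ,  0.47, -0.6 , -3.16, -0.27,  1.54])]
47 6 [array([-0.13,  0.47, -0.52, -2.82, -0.25,  1.21])]
47 4 [array([-0.12,  0.48, -0.58, -3.01, -0.32,  1.4 ])]
47 2 [array([-0.1 ,  0.48, -0.63, -3.16, -0.37,  1.54])]
50 8 [array([-0.15,  0.48, -0.54, -2.78, -0.35,  1.17])]
50 6 [array([-0.14,  0.49, -0.58, -2.93, -0.39,  1.32])]
50 4 [array([-0.12,  0.49, -0.63, -3.05, -0.43,  1.44])]
```

```bash
cat >> kin.py <<'E'
LEAN,DE=45,4
def st(P,lean=LEAN,de=DE):
    p,r=stage(P,lean);u=R.from_euler('z',SY,degrees=True).apply([np.cos(np.radians(28)),0,np.sin(np.radians(28))])
    return p,R.from_rotvec(u*np.radians(de))*r
def rows(poses,cur):
    for p,r in poses:
        print('{"dr":',(((cur[1].inv()*r).as_rotvec()*180/np.pi/8).round(2)+0).tolist(),', "slide":',(cur[1].inv().apply(p-cur[0]).round(0)+0).tolist(),'}')
E
python3 - <<'E'
from kin import *
S=arm.read_state();q0=S['joints']
g=np.array([-.05,.3,-.7,-3.0,-.3,1.5])
for P in([-140,0,186],[-34,0,80],[-34,0,58],[28,0,80],[28,0,92],[-40,0,160]): print(P,[q.round(3) for q in ik(st(P),g,1)])
q1=ik(st([-140,0,186]),g,1)[0]
t=lambda q:(fk(q,L0)[0],fk(q,L0)[1]*C)
W=[]
for k in range(25):
    s=k/24;q=q0+(q1-q0)*s;q[4]-=.25*np.sin(np.pi*s);W.append(t(q))
iv=R.from_euler('z',-SY,degrees=True)
print(np.array([iv.apply(w[0]-SO) for w in W[::3]]))
for i in(0,8,16): rows(W[i+1:i+9],W[i]);print()
print(W[0][0]-S['position'])
E
```

```text
[-140, 0, 186] []
[-34, 0, 80] [array([-0.12,  0.41, -0.71, -3.03, -0.34,  1.41])]
[-34, 0, 58] [array([-0.12,  0.46, -0.73, -3.04, -0.41,  1.43])]
[28, 0, 80] [array([-0.12,  0.47, -0.55, -2.97, -0.24,  1.35])]
[28, 0, 92] [array([-0.12,  0.45, -0.53, -2.93, -0.19,  1.32])]
[-40, 0, 160] []Traceback (most recent call last):
  File "<stdin>", line 5, in <module>
IndexError: list index out of range
```

```bash
python3 - <<'E'
from kin import *
g=np.array([-.1,.4,-.6,-3.0,-.3,1.4])
for P in([28,0,105],[20,0,120],[0,0,130],[-40,0,150],[-90,0,170],[-140,0,186],[-160,0,260]):
  for l in(45,50,55,60):
    for de in (4,7):
      a=ik(st(P,l,de),g,1)
      if a: print(P,l,de,a[0])
E
```

```text
[28, 0, 105] 50 4 [-0.12  0.44 -0.61 -3.04 -0.36  1.42]
[28, 0, 105] 50 7 [-0.14  0.43 -0.52 -2.78 -0.27  1.16]
[28, 0, 105] 55 4 [-0.12  0.47 -0.67 -3.08 -0.53  1.47]
[28, 0, 105] 55 7 [-0.15  0.47 -0.62 -2.93 -0.49  1.32]
[28, 0, 105] 60 4 [-0.12  0.51 -0.71 -3.11 -0.7   1.49]
[28, 0, 105] 60 7 [-0.14  0.51 -0.68 -3.   -0.67  1.38]
[20, 0, 120] 50 4 [-0.12  0.4  -0.61 -3.03 -0.32  1.41]
[20, 0, 120] 50 7 [-0.13  0.39 -0.5  -2.72 -0.22  1.09]
[20, 0, 120] 55 4 [-0.12  0.43 -0.68 -3.08 -0.5   1.46]
[20, 0, 120] 55 7 [-0.14  0.43 -0.62 -2.92 -0.45  1.31]
[20, 0, 120] 60 4 [-0.11  0.47 -0.73 -3.11 -0.67  1.49]
[20, 0, 120] 60 7 [-0.14  0.47 -0.69 -2.99 -0.64  1.38]
[0, 0, 130] 50 4 [-0.12  0.36 -0.65 -3.03 -0.32  1.41]
[0, 0, 130] 50 7 [-0.12  0.35 -0.53 -2.71 -0.21  1.08]
[0, 0, 130] 55 4 [-0.12  0.39 -0.71 -3.08 -0.5   1.46]
[0, 0, 130] 55 7 [-0.14  0.38 -0.66 -2.92 -0.45  1.3 ]
[0, 0, 130] 60 4 [-0.11  0.43 -0.76 -3.11 -0.67  1.49]
[0, 0, 130] 60 7 [-0.14  0.42 -0.73 -2.99 -0.64  1.38]
[-40, 0, 150] 50 4 [-0.12  0.27 -0.72 -3.04 -0.3   1.41]
[-40, 0, 150] 50 7 [-0.11  0.26 -0.58 -2.
[... 176 characters left out ...]
.66  1.49]
[-40, 0, 150] 60 7 [-0.14  0.34 -0.8  -2.99 -0.63  1.38]
[-90, 0, 170] 50 4 [-0.11  0.16 -0.8  -3.04 -0.27  1.42]
[-90, 0, 170] 55 4 [-0.1   0.2  -0.87 -3.1  -0.46  1.47]
[-90, 0, 170] 55 7 [-0.14  0.18 -0.81 -2.9  -0.4   1.28]
[-90, 0, 170] 60 4 [-0.1   0.24 -0.93 -3.13 -0.65  1.49]
[-90, 0, 170] 60 7 [-0.14  0.23 -0.89 -2.99 -0.61  1.37]
[-140, 0, 186] 50 4 [-0.1   0.05 -0.88 -3.06 -0.24  1.43]
[-140, 0, 186] 55 4 [-0.09  0.09 -0.96 -3.12 -0.43  1.48]
[-140, 0, 186] 55 7 [-0.13  0.07 -0.88 -2.89 -0.35  1.26]
[-140, 0, 186] 60 4 [-0.09  0.13 -1.02 -3.15 -0.63  1.5 ]
[-140, 0, 186] 60 7 [-0.13  0.12 -0.97 -2.99 -0.58  1.37]
[-160, 0, 260] 60 7 [-0.11 -0.13 -0.83 -2.82 -0.19  1.16]
```

```bash
python3 - <<'E'
from kin import *
S=arm.read_state();q0=S['joints']
g=np.array([-.05,.1,-.9,-3.0,-.4,1.4])
q1=ik(st([-140,0,186],55,5),g,1)[0];print(q0,q1)
t=lambda q:(fk(q,L0)[0],fk(q,L0)[1]*C)
W=[]
for k in range(25):
    s=k/24;q=q0+(q1-q0)*s;q[4]-=.2*np.sin(np.pi*s);q[1]-=.15*np.sin(np.pi*s);W.append(t(q))
iv=R.from_euler('z',-SY,degrees=True)
print(np.array([np.r_[iv.apply(w[0]-SO),iv.apply(w[1].as_matrix()[:,2])] for w in W[::3]]))
for i in(0,8,16): rows(W[i+1:i+9],W[i]);print()
E
```

```text
[ 0.3   0.02 -0.88  1.09 -0.24 -2.99] [-0.11  0.08 -0.93 -3.05 -0.41  1.42]
[[ -82.29  -99.92  234.53    0.55    0.04   -0.83]
 [-144.96 -213.83  192.5     0.44   -0.     -0.9 ]
 [-247.73 -252.9   132.32    0.3     0.09   -0.95]
 [-344.9  -210.18   84.44    0.23    0.29   -0.93]
 [-398.05 -115.24   71.63    0.28    0.5    -0.82]
 [-389.7   -15.2    95.41    0.44    0.61   -0.66]
 [-326.26   48.    137.43    0.64    0.54   -0.54]
 [-232.54   52.71  172.99    0.79    0.34   -0.51]
 [-140.     -0.    186.      0.82    0.08   -0.57]]
{"dr": [0.18, 0.27, 0.01] , "slide": [19.0, -43.0, -1.0] }
{"dr": [0.27, 0.59, 0.0] , "slide": [47.0, -81.0, -2.0] }
{"dr": [0.26, 0.95, 0.0] , "slide": [81.0, -110.0, -4.0] }
{"dr": [0.12, 1.32, -0.02] , "slide": [119.0, -131.0, -7.0] }
{"dr": [-0.13, 1.67, -0.04] , "slide": [160.0, -142.0, -9.0] }
{"dr": [-0.49, 1.96, -0.06] , "slide": [201.0, -143.0, -13.0] }
{"dr": [-0.95, 2.18, -0.09] , "slide": [241.0, -135.0, -16.0] }
{"dr": [-1.48, 2.29, -0.11] , "slide": [276.0, -119.0, -20.0] }

{"dr": [-0.55, -0.01, -0.11] , "slide": [29.0, 24.0, 10.0] }
{"dr": [-
[... 214 characters left out ...]
[73.0, 157.0, 32.0] }
{"dr": [-2.75, -1.8, -0.57] , "slide": [64.0, 191.0, 33.0] }
{"dr": [-2.87, -2.4, -0.6] , "slide": [49.0, 222.0, 31.0] }
{"dr": [-2.85, -3.02, -0.59] , "slide": [27.0, 248.0, 29.0] }

{"dr": [0.18, -0.57, -0.12] , "slide": [-26.0, 15.0, 15.0] }
{"dr": [0.49, -1.09, -0.22] , "slide": [-55.0, 24.0, 28.0] }
{"dr": [0.93, -1.52, -0.31] , "slide": [-86.0, 26.0, 40.0] }
{"dr": [1.46, -1.85, -0.38] , "slide": [-118.0, 21.0, 50.0] }
{"dr": [2.07, -2.06, -0.43] , "slide": [-150.0, 8.0, 57.0] }
{"dr": [2.71, -2.14, -0.45] , "slide": [-180.0, -10.0, 62.0] }
{"dr": [3.37, -2.09, -0.45] , "slide": [-206.0, -34.0, 64.0] }
{"dr": [4.02, -1.93, -0.42] , "slide": [-230.0, -63.0, 64.0] }
```

```bash
python3 - <<'E'
from kin import *
S=arm.read_state();q0=S['joints']
g=np.array([-.05,.1,-.9,-3.0,-.4,1.4])
q1=ik(st([-140,0,186],55,5),g,1)[0]
t=lambda q:(fk(q,L0)[0],fk(q,L0)[1]*C)
W=[]
for k in range(25):
    s=k/24;q=q0+(q1-q0)*s;b=np.sin(np.pi*s);q[4]-=.2*b;q[1]-=.1*b;q[2]+=.2*b;W.append(t(q))
iv=R.from_euler('z',-SY,degrees=True)
print(np.array([np.r_[iv.apply(w[0]-SO),iv.apply(w[1].as_matrix()[:,2])] for w in W[::3]]))
for i in(0,8,16): rows(W[i+1:i+9],W[i]);print()
E
```

```text
[[ -82.29  -99.92  234.53    0.55    0.04   -0.83]
 [-107.86 -197.72  219.8     0.49    0.02   -0.87]
 [-172.66 -224.8   176.84    0.4     0.12   -0.91]
 [-239.31 -176.77  136.9     0.35    0.33   -0.88]
 [-280.33  -84.56  125.93    0.39    0.53   -0.75]
 [-282.55    6.9   146.58    0.52    0.62   -0.58]
 [-247.32   60.08  179.1     0.7     0.55   -0.46]
 [-191.09   56.88  197.1     0.82    0.34   -0.46]
 [-140.     -0.    186.      0.82    0.08   -0.57]]
{"dr": [0.14, 0.14, 0.03] , "slide": [4.0, -38.0, -2.0] }
{"dr": [0.19, 0.33, 0.06] , "slide": [15.0, -71.0, -4.0] }
{"dr": [0.13, 0.57, 0.07] , "slide": [34.0, -96.0, -6.0] }
{"dr": [-0.03, 0.81, 0.07] , "slide": [58.0, -113.0, -7.0] }
{"dr": [-0.31, 1.05, 0.05] , "slide": [85.0, -121.0, -7.0] }
{"dr": [-0.69, 1.23, 0.01] , "slide": [113.0, -119.0, -7.0] }
{"dr": [-1.16, 1.35, -0.04] , "slide": [141.0, -110.0, -7.0] }
{"dr": [-1.69, 1.38, -0.11] , "slide": [166.0, -92.0, -8.0] }

{"dr": [-0.55, -0.07, -0.13] , "slide": [21.0, 24.0, 8.0] }
{"dr": [-1.1, -0.25, -0.26] , "slide": [37.0, 52.0, 16.0] }
{"dr": [-1.62, -0.53, -0.39] , "slide": [49.0, 84.0, 23.0] }
{"dr": [-2.07, -0.91, -0.5] , "slide": [54.0, 118.0, 27.0] }
{"dr": [-2.43, -1.38, -0.59] , "slide": [55.0, 151.0, 30.0] }
{"dr": [-2.67, -1.9, -0.65] , "slide": [50.0, 182.0, 32.0] }
{"dr": [-2.78, -2.46, -0.68] , "slide": [40.0, 210.0, 32.0] }
{"dr": [-2.74, -3.01, -0.66] , "slide": [26.0, 233.0, 31.0] }

{"dr": [0.2, -0.5, -0.09] , "slide": [-16.0, 14.0, 12.0] }
{"dr": [0.54, -0.93, -0.16] , "slide": [-34.0, 21.0, 23.0] }
{"dr": [1.0, -1.27, -0.22] , "slide": [-52.0, 21.0, 32.0] }
{"dr": [1.55, -1.48, -0.26] , "slide": [-70.0, 14.0, 39.0] }
{"dr": [2.18, -1.57, -0.28] , "slide": [-86.0, 1.0, 44.0] }
{"dr": [2.85, -1.52, -0.27] , "slide": [-98.0, -18.0, 47.0] }
{"dr": [3.52, -1.33, -0.25] , "slide": [-108.0, -42.0, 47.0] }
{"dr": [4.17, -1.02, -0.21] , "slide": [-113.0, -71.0, 44.0] }
```

Call:
step_arm(motion=[{"dr": [0.14, 0.14, 0.03], "slide": [4, -38, -2], "jaw": 0}, {"dr": [0.19, 0.33, 0.06], "slide": [15, -71, -4], "jaw": 0}, {"dr": [0.13, 0.57, 0.07], "slide": [34, -96, -6], "jaw": 0}, {"dr": [-0.03, 0.81, 0.07], "slide": [58, -113, -7], "jaw": 0}, {"dr": [-0.31, 1.05, 0.05], "slide": [85, -121, -7], "jaw": 0}, {"dr": [-0.69, 1.23, 0.01], "slide": [113, -119, -7], "jaw": 0}, {"dr": [-1.16, 1.35, -0.04], "slide": [141, -110, -7], "jaw": 0}, {"dr": [-1.69, 1.38, -0.11], "slide": [166, -92, -8], "jaw": 0}])

```text
clock: 3.25
position: [402.9, -47.4, 149.8]
ee_rot: [0.009, 0.974, 0.105, 0.201]
contact_force: [1.1, -0.8, -0.2]
gripper_width: 0.2
grasp_force: 0.0
```

```bash
python3 - <<'E'
from kin import *
cam_stage()
E
```

```text
t 3.25 stage [-219.8  -198.85  149.83] z [ 0.36  0.26 -0.9 ] F [ 1.14 -0.83 -0.16] w 0.21623601034200343 j [ 0.16 -0.05 -0.75 -0.31 -0.46 -1.5 ]
```

Call:
step_arm(motion=[{"dr": [-0.55, -0.07, -0.13], "slide": [21, 24, 8], "jaw": 0}, {"dr": [-1.1, -0.25, -0.26], "slide": [37, 52, 16], "jaw": 0}, {"dr": [-1.62, -0.53, -0.39], "slide": [49, 84, 23], "jaw": 0}, {"dr": [-2.07, -0.91, -0.5], "slide": [54, 118, 27], "jaw": 0}, {"dr": [-2.43, -1.38, -0.59], "slide": [55, 151, 30], "jaw": 0}, {"dr": [-2.67, -1.9, -0.65], "slide": [50, 182, 32], "jaw": 0}, {"dr": [-2.78, -2.46, -0.68], "slide": [40, 210, 32], "jaw": 0}, {"dr": [-2.74, -3.01, -0.66], "slide": [26, 233, 31], "jaw": 0}])

```text
clock: 4.25
position: [388.5, 188.4, 161.6]
ee_rot: [-0.052, 0.872, 0.272, 0.404]
contact_force: [-0.8, 1.8, -0.7]
gripper_width: -0.2
grasp_force: 0.0
```

Call:
step_arm(motion=[{"dr": [0.2, -0.5, -0.09], "slide": [-16, 14, 12], "jaw": 0}, {"dr": [0.54, -0.93, -0.16], "slide": [-34, 21, 23], "jaw": 0}, {"dr": [1.0, -1.27, -0.22], "slide": [-52, 21, 32], "jaw": 0}, {"dr": [1.55, -1.48, -0.26], "slide": [-70, 14, 39], "jaw": 0}, {"dr": [2.18, -1.57, -0.28], "slide": [-86, 1, 44], "jaw": 0}, {"dr": [2.85, -1.52, -0.27], "slide": [-98, -18, 47], "jaw": 0}, {"dr": [3.52, -1.33, -0.25], "slide": [-108, -42, 47], "jaw": 0}, {"dr": [4.17, -1.02, -0.21], "slide": [-113, -71, 44], "jaw": 0}])

```text
clock: 5.25
position: [515.9, 131.3, 189.3]
ee_rot: [0.068, 0.883, 0.007, 0.465]
contact_force: [8.9, -8.3, 5.2]
gripper_width: 0.0
grasp_force: 0.0
```

```bash
python3 - <<'E'
from kin import *
cam_stage()
rel(st([-60,0,125],52,5)); 
a=st([-35,0,85],50,5);rel(a);rel(st([-35,0,58],50,5),a)
E
```

```text
t 5.25 stage [-136.54   -4.52  189.33] z [ 0.82  0.08 -0.57] F [ 8.86 -8.27  5.16] w 0.02799289396720474 j [-0.05  0.09 -0.96 -3.16 -0.45  1.49]
slide [ 9.2 -3.8 99.6] dr [0.02 0.4  0.03] to [592.2 123.7 125. ]
slide [ 27.7  -7.9 142.8] dr [0.02 0.65 0.03] to [616.8 119.7  85. ]
slide [20.6 -2.1 17.3] dr [0. 0. 0.] to [616.8 119.7  58. ]
```

```bash
python3 - <<'E'
from kin import *
import cv2
im=optics.get_image("wrist");cv2.imwrite("pics/w2.png",cv2.resize(im,(800,600),interpolation=cv2.INTER_CUBIC))
cam_stage();print(arm.read_state()['joints'][3],arm.read_state()['joint_vel'])
for P,l,d in(([-100,0,155],54,7),([-35,0,85],50,6),([-35,0,58],50,6)): print(ik(st(P,l,d),np.array([-.1,.3,-.8,-3,-.4,1.4]),1))
rel(st([-100,0,155],54,7));a=st([-35,0,85],50,6);rel(a)
E
```

```text
t 5.3 stage [-136.76   -4.99  188.51] z [ 0.82  0.08 -0.57] F [-0.89 -0.58 -1.56] w 0.023181490743753 j [-0.05  0.09 -0.96 -3.16 -0.45  1.5 ]
-3.160967952400234 [ 0.02 -0.01 -0.02 -0.07 -0.03 -0.22]
[array([-0.14,  0.2 , -0.84, -2.92, -0.43,  1.3 ])]
[array([-0.14,  0.43, -0.74, -2.97, -0.48,  1.36])]
[array([-0.14,  0.49, -0.76, -2.99, -0.57,  1.39])]
slide [ 6.6  0.8 49.6] dr [-0.21  0.14  0.17] to [552.7 130.  155. ]
slide [ 26.7  -7.3 142.6] dr [-0.1   0.64  0.11] to [616.8 119.7  85. ]
```

View pics/w2.png

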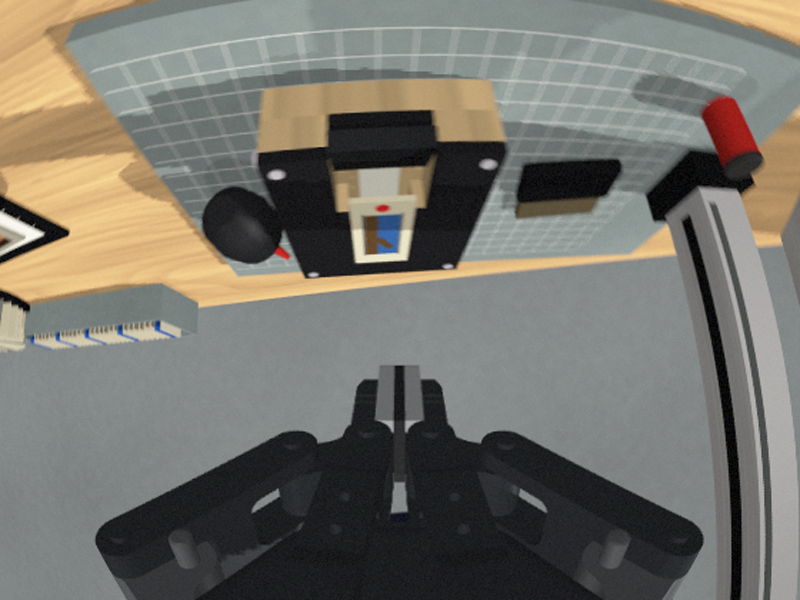

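The wrist view shows the closed fingers, with the slide centred ahead. The spot is at (381,208) and the screws are at (276,174), (488,164), (314,274) and (449,266).

```bash
cat >> h.py <<'E'
def wray(px,z,scale=.7,plane=None):
    i=optics.camera_info("wrist");K=i["camera_matrix"];T=i["T_tool_cam"];s=arm.read_state();q=R.from_quat(s['ee_rot'])
    px=(np.atleast_2d(px)+.5)*scale-.5;v=(px-[K[0,2],K[1,2]])/K[0,0];r=np.linalg.norm(v,axis=1,keepdims=True)
    d=np.c_[v[:,:1]/r*np.sin(r),-v[:,1:]/r*np.sin(r),-np.cos(r)]
    d=q.apply(d@T[:3,:3].T);o=s['position']+q.apply(T[:3,3])
    return o+d*((z-o[2])/d[:,2:])
E
python3 - <<'E'
from h import *
w=wray([(381,208),(276,174),(488,164),(314,274),(449,266)],70)
print(w,R.from_euler('z',-SY,degrees=True).apply(w-SO))
E
```

```text
[[603.86 119.25  70.  ]
 [549.91  71.11  70.  ]
 [566.26 182.57  70.  ]
 [703.99  47.93  70.  ]
 [719.43 159.71  70.  ]] [[-47.74  -2.53  70.  ]
 [-93.4  -58.59  70.  ]
 [-94.88  54.04  70.  ]
 [ 62.41 -57.12  70.  ]
 [ 59.98  55.7   70.  ]]
```

Call:
step_arm(motion=[{"dr": [-0.1, 0.05, 0.08], "slide": [2, 0, 8], "jaw": 0}, {"dr": [-0.21, 0.1, 0.17], "slide": [4, 0, 18], "jaw": 0}, {"dr": [-0.21, 0.14, 0.17], "slide": [6.6, 0.8, 30], "jaw": 0}, {"dr": [-0.21, 0.14, 0.17], "slide": [6.6, 0.8, 40], "jaw": 0}, {"dr": [-0.21, 0.14, 0.17], "slide": [6.6, 0.8, 50], "jaw": 0}, {"dr": [-0.18, 0.3, 0.15], "slide": [12, -2, 75], "jaw": 0}, {"dr": [-0.15, 0.5, 0.13], "slide": [18, -5, 105], "jaw": 0}, {"dr": [-0.1, 0.64, 0.11], "slide": [24, -7, 128], "jaw": 0}])

```text
clock: 6.3
position: [606.7, 120.7, 94.0]
ee_rot: [0.074, 0.902, 0.021, 0.424]
contact_force: [0.8, -0.0, 0.7]
gripper_width: -0.2
grasp_force: 0.0
```

```bash
python3 - <<'E'
from kin import *
cam_stage()
a=st([-35,0,83],50,6);rel(a);rel(st([-35,0,59],50,6));rel(st([-37,0,59],50,6))
E
```

```text
t 6.3 stage [-45.22  -0.61  93.98] z [ 0.76  0.1  -0.64] F [ 0.8  -0.04  0.74] w -0.209798837740544 j [-0.08  0.4  -0.79 -3.06 -0.49  1.4 ]
slide [ 1.8 -0.9 14.9] dr [ 0.   -0.01 -0.08] to [616.8 119.7  83. ]
slide [20.1 -3.4 30.2] dr [ 0.   -0.01 -0.08] to [616.8 119.7  59. ]
slide [21.4 -3.3 28.7] dr [ 0.   -0.01 -0.08] to [614.9 120.1  59. ]
```

Call:
step_arm(motion=[{"dr": [0, 0, -0.08], "slide": [2, -1, 8], "jaw": 0}, {"dr": [0, 0, -0.08], "slide": [4, -1, 12], "jaw": 0}, {"dr": [0, 0, -0.08], "slide": [7, -2, 15], "jaw": 0}, {"dr": [0, 0, -0.08], "slide": [10, -2, 18], "jaw": 0}, {"dr": [0, 0, -0.08], "slide": [13, -3, 21], "jaw": 0}, {"dr": [0, 0, -0.08], "slide": [16, -3, 24], "jaw": 0}, {"dr": [0, 0, -0.08], "slide": [18.5, -3.5, 26.5], "jaw": 0}, {"dr": [0, 0, -0.08], "slide": [20, -3.5, 28], "jaw": 0}])

```text
clock: 7.3
position: [613.7, 119.9, 61.1]
ee_rot: [0.069, 0.903, 0.019, 0.424]
contact_force: [0.3, -0.0, 0.1]
gripper_width: -0.2
grasp_force: 0.0
```

```bash
python3 - <<'E'
from kin import *
cam_stage()
import cv2
def c(n,x,y,w,h):
    return cv2.resize(optics.get_image(n)[y:y+h,x:x+w],(400,300),interpolation=cv2.INTER_CUBIC)
cv2.imwrite("pics/p1.png",np.hstack([c("side",175,205,80,60),cv2.resize(optics.get_image("wrist")[110:350,140:460],(400,300))]))
rel(st([-60,0,105],51,6));print(ik(st([-60,0,105],51,6),np.array([-.1,.3,-.8,-3,-.4,1.4]),1))
E
```

```text
t 7.3 stage [-38.08  -0.36  61.05] z [ 0.76  0.1  -0.64] F [ 0.31 -0.03  0.07] w -0.15672798141973043 j [-0.09  0.49 -0.8  -3.07 -0.59  1.42]
slide [-19.4   5.5 -44.8] dr [ 0.01 -0.14 -0.  ] to [592.2 123.7 105. ]
[array([-0.13,  0.36, -0.79, -2.97, -0.48,  1.36])]
```

View pics/p1.png

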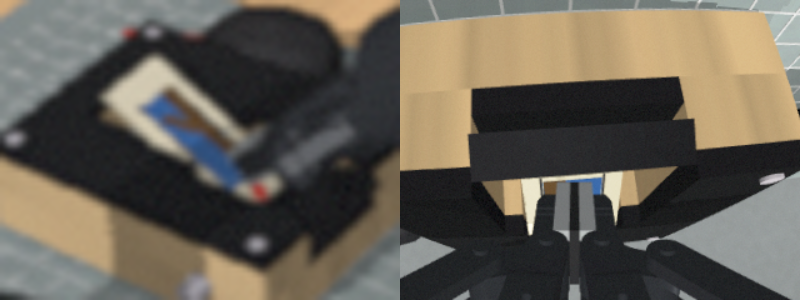

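The slide has tipped. In the left crop its far end is raised and the spot is down in the scoop. Now I'll back off, open the fingers and look again.

Call:
step_arm(motion=[{"dr": [0, -0.02, 0], "slide": [-3, 0, -6], "jaw": 0}, {"dr": [0, -0.05, 0], "slide": [-8, 2, -16], "jaw": 0}, {"dr": [0, -0.1, 0], "slide": [-14, 4, -30], "jaw": 0}, {"dr": [0.01, -0.14, 0], "slide": [-19, 5.5, -45], "jaw": 0}, {"dr": [0.01, -0.14, 0], "slide": [-21, 5.5, -55], "jaw": 60}, {"dr": [0.01, -0.14, 0], "slide": [-21, 5.5, -60], "jaw": 60}, {"dr": [0.01, -0.14, 0], "slide": [-21, 5.5, -60], "jaw": 60}, {"dr": [0.01, -0.14, 0], "slide": [-21, 5.5, -60], "jaw": 60}])

```text
clock: 8.4
position: [581.6, 123.8, 116.0]
ee_rot: [0.07, 0.899, 0.018, 0.433]
contact_force: [0.7, -0.1, -0.1]
gripper_width: 60.3
grasp_force: 0.0
```

```bash
python3 - <<'E'
from kin import *
cam_stage()
import cv2
def c(n,x,y,w,h):
    return cv2.resize(optics.get_image(n)[y:y+h,x:x+w],(400,300),interpolation=cv2.INTER_CUBIC)
w=optics.get_image("wrist")
cv2.imwrite("pics/p2.png",np.hstack([c("side",175,205,80,60),cv2.resize(w[90:330,120:440],(400,300))]))
E
```

```text
t 8.4 stage [-70.39  -1.59 116.04] z [ 0.77  0.1  -0.62] F [ 0.68 -0.15 -0.11] w 60.26436919633301 j [-0.08  0.33 -0.84 -3.07 -0.5   1.42]
```

View pics/p2.png

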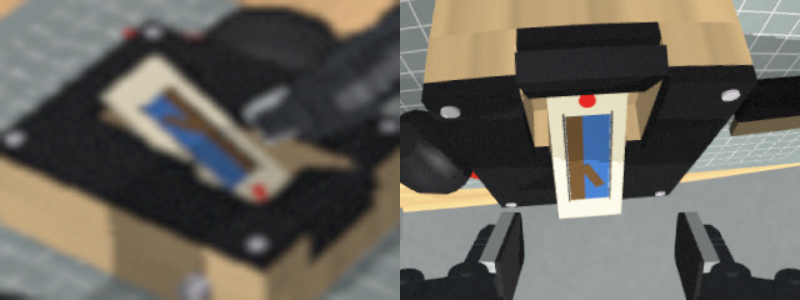

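The slide stays tipped. In the wrist crop (right) the far-end corners are at (558,218) and (620,214), the spot is at (587,100) and the screws are at (450,112), (731,96), (511,205) and (660,194). In the side crop the far-end corners are at about (101,98) and (152,53).

```bash
python3 - <<'E'
from kin import *
iv=R.from_euler('z',-SY,degrees=True)
wp=lambda l:(np.array(l,float)-[400,0]+.5)*.8-.5+[120,90]
a=wray(wp([(450,112),(731,96),(511,205),(660,194)]),70,1);print("screws",iv.apply(a-SO))
b=wray(wp([(558,218),(620,214)]),88,1);print("far w",iv.apply(b-SO))
c=ray("side",(np.array([(101,98),(152,53)])+.5)*.2-.5+[175,205],88);print("far side",iv.apply(c-SO))
d=wray(wp([(587,100)]),50,1);print("spot w",iv.apply(d-SO)); d=ray("side",(np.array([(260,192)])+.5)*.2-.5+[175,205],50);print("spot s",iv.apply(d-SO))
E
```

```text
screws [[-92.33 -56.66  70.  ]
 [-91.46  57.33  70.  ]
 [ 66.58 -56.79  70.  ]
 [ 67.02  57.3   70.  ]]
far w [[ 38.26 -20.8   88.  ]
 [ 41.03  21.58  88.  ]]
far side [[ 36.85  22.82  88.  ]
 [ 39.82 -22.59  88.  ]]
spot w [[-55.78  -0.06  50.  ]]
spot s [[-49.43   3.8   50.  ]]
```

```bash
python3 - <<'E'
from kin import *
g=np.array([-.12,.45,-.55,-2.97,-.25,1.35])
S=[([5,0,110],49,4.5),([33,0,80],45,4),([33,0,95],48,4.5)]
for P in S: print(P,ik(st(*P),g,1))
cur=None
A=rel(st(*S[0]));rel(st(*S[1]),A)
E
```

```text
([5, 0, 110], 49, 4.5) [array([-0.12,  0.4 , -0.63, -2.99, -0.32,  1.38])]
([33, 0, 80], 45, 4) [array([-0.12,  0.47, -0.53, -2.96, -0.23,  1.35])]
([33, 0, 95], 48, 4.5) [array([-0.13,  0.46, -0.56, -2.97, -0.29,  1.35])]
slide [-43.   -2.6  62.2] dr [ 0.17  0.25 -0.07] to [656.3 113.4 110. ]
slide [ 4.2 -3.1 40.7] dr [ 0.06  0.5  -0.02] to [684. 109.  80.]
```

Call:
step_arm(motion=[{"dr": [0.02, 0.04, -0.01], "slide": [-6, 0, 8], "jaw": 60}, {"dr": [0.05, 0.08, -0.02], "slide": [-14, -1, 20], "jaw": 60}, {"dr": [0.09, 0.13, -0.04], "slide": [-23, -1.5, 33], "jaw": 60}, {"dr": [0.13, 0.18, -0.05], "slide": [-32, -2, 46], "jaw": 60}, {"dr": [0.16, 0.23, -0.06], "slide": [-40, -2.5, 57], "jaw": 60}, {"dr": [0.17, 0.25, -0.07], "slide": [-43, -2.6, 62], "jaw": 60}, {"dr": [0.17, 0.25, -0.07], "slide": [-43, -2.6, 62], "jaw": 60}, {"dr": [0.17, 0.25, -0.07], "slide": [-43, -2.6, 62], "jaw": 60}])

```text
clock: 9.5
position: [655.4, 113.6, 110.4]
ee_rot: [0.07, 0.907, 0.006, 0.416]
contact_force: [0.1, -0.7, 0.7]
gripper_width: 60.3
grasp_force: 0.0
```

```bash
python3 - <<'E'
from kin import *
cam_stage()
import cv2
w=optics.get_image("wrist")
cv2.imwrite("pics/p3.png",cv2.resize(w[60:360,80:480],(800,600),interpolation=cv2.INTER_CUBIC))
rel(st([33,0,80],45,4))
E
```

```text
t 9.5 stage [  4.09   0.05 110.38] z [ 0.75  0.07 -0.65] F [ 0.1  -0.71  0.7 ] w 60.34209923012597 j [-0.08  0.41 -0.67 -3.11 -0.37  1.46]
slide [ 4.  -3.2 41.7] dr [ 0.06  0.5  -0.02] to [684. 109.  80.]
```

View pics/p3.png

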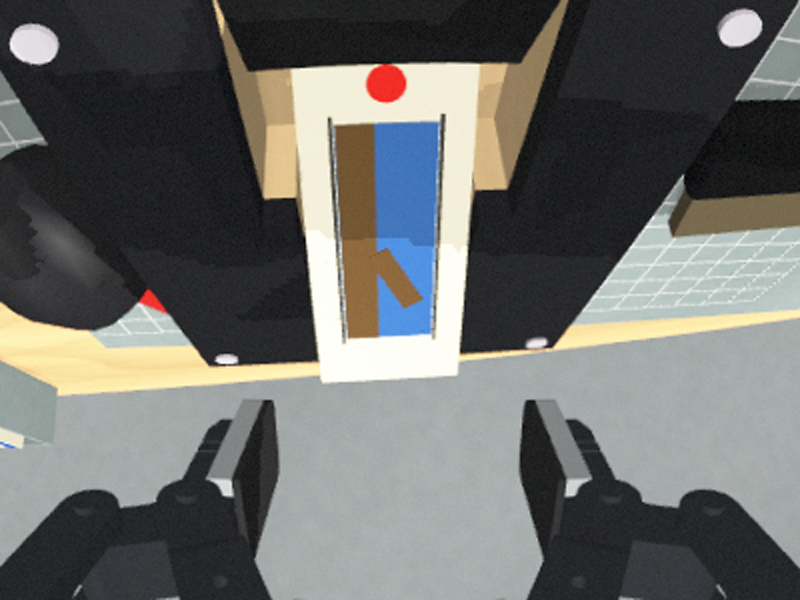

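The far-end corners are at (322,382) and (458,374), well centred between the pads.

```bash
python3 - <<'E'
from kin import *
iv=R.from_euler('z',-SY,degrees=True)
wp=lambda l:(np.array(l,float)+.5)*.5-.5+[80,60]
print(iv.apply(wray(wp([(322,382),(458,374)]),88.5,1)-SO))
print(iv.apply(wray(wp([(34,44),(740,28),(226,359),(537,343)]),70,1)-SO))
E
```

```text
[[ 36.43 -20.21  88.5 ]
 [ 35.82  21.77  88.5 ]]
[[-91.65 -56.89  70.  ]
 [-91.66  56.88  70.  ]
 [ 66.09 -57.07  70.  ]
 [ 66.41  57.24  70.  ]]
```

Call:
step_arm(motion=[{"dr": [0.01, 0.08, 0], "slide": [0, -0.5, 6], "jaw": 58}, {"dr": [0.02, 0.16, -0.01], "slide": [0.5, -1, 14], "jaw": 58}, {"dr": [0.03, 0.26, -0.01], "slide": [1, -1.5, 22], "jaw": 58}, {"dr": [0.04, 0.36, -0.02], "slide": [1.5, -2.3, 31], "jaw": 58}, {"dr": [0.05, 0.45, -0.02], "slide": [2, -2.9, 38], "jaw": 58}, {"dr": [0.06, 0.5, -0.02], "slide": [2, -3.2, 42], "jaw": 58}, {"dr": [0.06, 0.5, -0.02], "slide": [2, -3.2, 43], "jaw": 58}, {"dr": [0.06, 0.5, -0.02], "slide": [2, -3.2, 43], "jaw": 58}])

```text
clock: 10.55
position: [686.7, 108.6, 80.8]
ee_rot: [0.07, 0.921, 0.004, 0.384]
contact_force: [0.0, 0.7, 0.3]
gripper_width: 57.9
grasp_force: 0.0
```

```bash
python3 - <<'E'
from kin import *
cam_stage()
import cv2
w=optics.get_image("wrist");s=optics.get_image("side")[205:265,175:255]
cv2.imwrite("pics/p4.png",np.hstack([cv2.resize(s,(400,300),interpolation=cv2.INTER_CUBIC),cv2.resize(w[180:330,180:380],(400,300),interpolation=cv2.INTER_CUBIC)]))
E
```

```text
t 10.55 stage [35.74  0.03 80.77] z [ 0.71  0.07 -0.71] F [0.02 0.71 0.28] w 57.85416507696497 j [-0.08  0.48 -0.57 -3.1  -0.27  1.46]
```

View pics/p4.png

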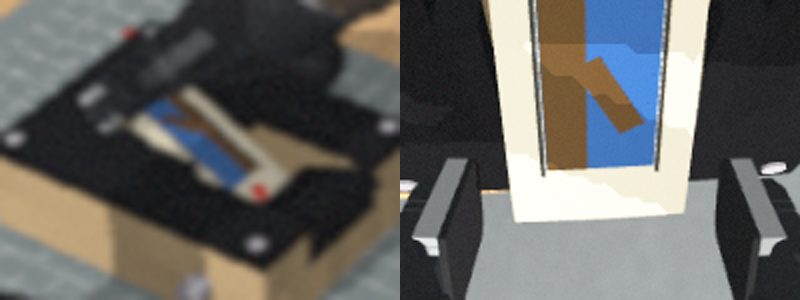

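The fingers straddle the far end, with the slide's end edge at (515–685, 218) between the pads. Closing.

Call:
step_arm(motion=[{"dr": [0, 0, 0], "slide": [0, 0, 0], "jaw": 50}, {"dr": [0, 0, 0], "slide": [0, 0, 0], "jaw": 44}, {"dr": [0, 0, 0], "slide": [0, 0, 0], "jaw": 42}, {"dr": [0, 0, 0], "slide": [0, 0, 0], "jaw": 38}, {"dr": [0, 0, 0], "slide": [0, 0, 0], "jaw": 38}, {"dr": [0, 0, 0], "slide": [0, 0, 0], "jaw": 38}, {"dr": [0, 0, 0], "slide": [0, 0, 0], "jaw": 38}, {"dr": [0, 0, 0], "slide": [0, 0, 0], "jaw": 38}])

```text
clock: 11.65
position: [686.9, 108.5, 80.9]
ee_rot: [0.07, 0.921, 0.004, 0.384]
contact_force: [-0.7, 0.2, 0.6]
gripper_width: 38.9
grasp_force: 44.9
```

```bash
python3 - <<'E'
from kin import *
cam_stage();print(arm.read_state()['grasp_force'])
g=np.array([-.12,.45,-.55,-2.97,-.25,1.35])
S=[([35.7,0,95],46,4.5),([30,0,115],49,5),([-20,0,150],52,5.5),([-70,0,180],55,6)]
for P in S: print(P,ik(st(*P),g,1)); rel(st(*P))
E
```

```text
t 11.65 stage [35.99  0.03 80.92] z [ 0.71  0.07 -0.7 ] F [-0.7   0.19  0.62] w 38.86326092220584 j [-0.08  0.48 -0.57 -3.1  -0.27  1.46]
44.899227898567915
([35.7, 0, 95], 46, 4.5) [array([-0.12,  0.45, -0.5 , -2.88, -0.19,  1.26])]
slide [ -9.7   0.9 -10.1] dr [-0.06 -0.12  0.02] to [686.7 108.6  95. ]
([30, 0, 115], 49, 5) [array([-0.13,  0.42, -0.54, -2.91, -0.25,  1.29])]
slide [-19.9   2.3 -28.2] dr [-0.12 -0.5   0.04] to [681.  109.5 115. ]
([-20, 0, 150], 52, 5.5) [array([-0.13,  0.3 , -0.66, -2.93, -0.31,  1.31])]
slide [ -9.2   6.1 -88.2] dr [-0.18 -0.87  0.06] to [631.7 117.4 150. ]
([-70, 0, 180], 55, 6) [array([-0.13,  0.19, -0.77, -2.95, -0.36,  1.32])]
slide [   4.9    9.5 -144.7] dr [-0.23 -1.25  0.09] to [582.3 125.3 180. ]
```

Call:
step_arm(motion=[{"dr": [0, 0, 0], "slide": [-2, 0, -2], "jaw": 38}, {"dr": [0, -0.05, 0], "slide": [-6, 0.4, -6], "jaw": 38}, {"dr": [0, -0.1, 0], "slide": [-10, 0.8, -10], "jaw": 38}, {"dr": [-0.02, -0.2, 0.01], "slide": [-14, 1.3, -15], "jaw": 38}, {"dr": [-0.05, -0.32, 0.02], "slide": [-17, 1.7, -21], "jaw": 38}, {"dr": [-0.1, -0.45, 0.03], "slide": [-19.5, 2.2, -28], "jaw": 38}, {"dr": [-0.12, -0.5, 0.04], "slide": [-20, 2.5, -32], "jaw": 38}, {"dr": [-0.12, -0.53, 0.04], "slide": [-20, 2.7, -34], "jaw": 38}])

```text
clock: 12.65
position: [677.0, 110.1, 119.5]
ee_rot: [0.07, 0.905, 0.01, 0.419]
contact_force: [-0.8, 0.6, -1.4]
gripper_width: 38.6
grasp_force: 44.8
```

```bash
python3 - <<'E'
from kin import *
cam_stage();print(arm.read_state()['grasp_force'])
import cv2
w=optics.get_image("wrist");s=optics.get_image("side")[185:260,165:265]
cv2.imwrite("pics/p5.png",np.hstack([cv2.resize(s,(400,300),interpolation=cv2.INTER_CUBIC),cv2.resize(w[60:360,80:480],(400,300),interpolation=cv2.INTER_CUBIC)]))
for P in [([-20,0,155],52,5.5),([-80,0,190],55,6)]: rel(st(*P))
E
```

```text
t 12.65 stage [ 25.9   -0.02 119.47] z [ 0.76  0.08 -0.65] F [-0.76  0.61 -1.35] w 38.592304229791516 j [-0.08  0.41 -0.6  -3.06 -0.31  1.41]
44.817749820649624
slide [  2.8   4.6 -57.9] dr [-0.06 -0.34  0.02] to [631.7 117.4 155. ]
slide [  15.5    9.8 -126. ] dr [-0.11 -0.72  0.05] to [572.4 126.9 190. ]
```

View pics/p5.png

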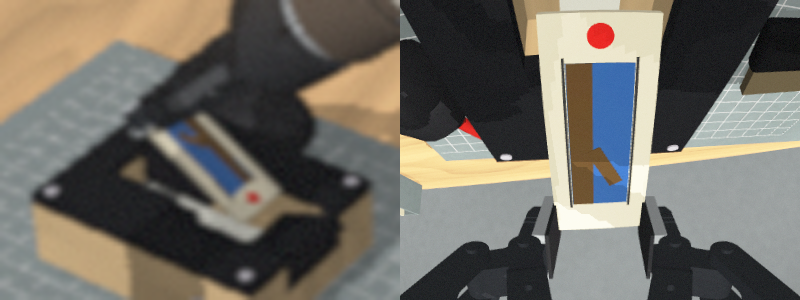

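The slide is lifted and held. In the wrist crop its corners are at (560,230), (641,223), (537,15) and (663,10), with the spot at (600,36). I'll fit the slide's pose in the tool frame from these.

```bash
cat > fit.py <<'E'
from kin import *
i=optics.camera_info("wrist");K=i["camera_matrix"];T=i["T_tool_cam"]
def proj(X):  # tool coords -> pixel
    c=(X-T[:3,3])@T[:3,:3];th=np.arctan2(np.hypot(c[:,0],c[:,1]),-c[:,2]);n=np.hypot(c[:,0],c[:,1])
    return np.c_[K[0,2]+K[0,0]*th*c[:,0]/n,K[1,2]-K[0,0]*th*c[:,1]/n]
M=np.array([(50,-20.5,4),(50,20.5,4),(-50,-20.5,4),(-50,20.5,4),(-42.5,0,4)])
PX=np.array([(560,230),(641,223),(537,15),(663,10),(600,36)],float)-[320,-60]
s=arm.read_state();Q=R.from_quat(s['ee_rot'])
# guess: slide x ~ -tool x... 
def f(v): return (proj(R.from_rotvec(v[3:]).apply(M)+v[:3])-PX).ravel()
g0=R.from_matrix(np.array([[-1,0,0],[0,1,0],[0,0,-1.]]).T)
best=min((least_squares(f,np.r_[45,0,-5,(g0*R.from_euler('y',a,degrees=True)).as_rotvec()]) for a in(-15,0,15)),key=lambda r:r.cost)
SP=best.x;SR=R.from_rotvec(SP[3:])
if __name__=="__main__":
    print(best.cost,SP[:3],"\n",SR.as_matrix(),"far end",SR.apply([50,0,0])+SP[:3])
    W=Q*SR;print("slide x in stage",R.from_euler('z',-SY,degrees=True).apply(W.as_matrix()[:,0]),f(SP).reshape(-1,2))
E
python3 fit.py
```

```text
5.961838885646645 [ 45.3    0.91 -17.86] 
 [[-0.95  0.04 -0.29]
 [ 0.01  0.99  0.12]
 [ 0.3   0.11 -0.95]] far end [-2.45  1.18 -3.02]
slide x in stage [ 0.85 -0.    0.53] [[-0.92  0.22]
 [ 1.23 -0.48]
 [-0.72  0.3 ]
 [-0.43  1.95]
 [ 0.86 -1.98]]
```

Call:
step_arm(motion=[{"dr": [-0.02, -0.08, 0], "slide": [0, 1, -12], "jaw": 38}, {"dr": [-0.04, -0.17, 0.01], "slide": [1, 2, -28], "jaw": 38}, {"dr": [-0.05, -0.26, 0.02], "slide": [2, 3.4, -43], "jaw": 38}, {"dr": [-0.06, -0.34, 0.02], "slide": [3, 4.6, -58], "jaw": 38}, {"dr": [-0.08, -0.44, 0.03], "slide": [6, 6, -76], "jaw": 38}, {"dr": [-0.1, -0.54, 0.04], "slide": [9, 7.3, -94], "jaw": 38}, {"dr": [-0.11, -0.65, 0.05], "slide": [13, 9, -113], "jaw": 38}, {"dr": [-0.11, -0.72, 0.05], "slide": [15.5, 9.8, -126], "jaw": 38}])

```text
clock: 13.75
position: [571.2, 127.1, 190.6]
ee_rot: [0.07, 0.883, 0.015, 0.464]
contact_force: [-0.2, 0.3, 0.2]
gripper_width: 38.7
grasp_force: 44.8
```

```bash
cat > place.py <<'E'
from kin import *
def gfix():
    pt,rt=st([36,0,80.9],45,4)
    rs=R.from_euler('z',SY,degrees=True)*R.from_euler('y',-27.6,degrees=True)
    return rt.inv()*rs
SR=gfix();FE=np.array([-3.2,1,-2.5]);SP=FE-SR.apply([50,0,0])
def tool_for(c,pitch,yaw=PY):  # slide centre (pad frame xyz), far end up by pitch deg
    rs=R.from_euler('z',yaw,degrees=True)*R.from_euler('y',-pitch,degrees=True);rt=rs*SR.inv()
    p=PO+R.from_euler('z',PY,degrees=True).apply(c);return p-rt.apply(SP),rt
def where():
    s=arm.read_state();q=R.from_quat(s['ee_rot']);iv=R.from_euler('z',-PY,degrees=True);f=lambda v:iv.apply(s['position']+q.apply(v)-PO)
    print("t",s['clock'],"spot",f(SP+SR.apply([-50,0,0])),"far",f(FE),"tips in/out",f([11,0,-2.8])[2],f([-11,0,-2.8])[2],"F",s['contact_force'],"M",s['wrist_torque'],"w",s['gripper_width'],s['grasp_force'],"slide",(iv*q*SR).as_euler('zyx',degrees=True))
E
python3 - <<'E'
from place import *
q0=arm.read_state()['joints'];t=tool_for([-68,0,75],5)
a=ik(t,np.array([-.36,.5,-.3,-.15,-.6,-1]),1);print(q0,a)
q1=a[0];tt=lambda q:(fk(q,L0)[0],fk(q,L0)[1]*C);W=[]
for k in range(25):
    x=k/24;s_=x*x*(3-2*x)*.5+x*.5;q=q0+(q1-q0)*s_;b=np.sin(np.pi*x);q[4]-=.15*b;q[1]-=.15*b;q[2]+=.2*b;W.append(tt(q))
print(np.array([np.r_[w[0],w[0]+w[1].apply(SP-SR.apply([50,0,0]))] for w in W[::2]]))
for i in(0,8,16): rows(W[i+1:i+9],W[i]);print()
E
```

```text
[-0.07  0.17 -0.83 -3.1  -0.39  1.43] [array([-0.48,  0.45, -0.21, -0.45, -0.68, -0.65])]
[[ 568.53  148.81  189.04  490.45  163.76  132.15]
 [ 600.5   149.92  242.29  531.75  162.34  173.91]
 [ 623.77  150.2   289.58  564.98  158.95  211.97]
 [ 638.01  145.97  322.46  587.59  149.96  238.81]
 [ 644.9   132.11  334.97  599.11  130.29  248.62]
 [ 646.4   103.34  325.81  600.11   94.9   240.12]
 [ 643.01   56.48  298.72  591.04   41.31  217.33]
 [ 633.73   -7.58  260.68  572.19  -28.31  187.61]
 [ 617.48  -83.4   219.03  544.79 -107.12  158.12]
 [ 594.67 -162.52  178.98  511.74 -185.94  132.84]
 [ 567.61 -235.9   142.51  477.07 -256.23  111.75]
 [ 539.34 -295.98  108.78  444.33 -311.86   92.11]
 [ 512.17 -337.52   75.77  415.25 -349.17   70.64]]
{"dr": [-0.18, -0.55, -0.03] , "slide": [-31.0, 5.0, -1.0] }
{"dr": [-0.4, -1.08, -0.08] , "slide": [-61.0, 9.0, -4.0] }
{"dr": [-0.66, -1.6, -0.16] , "slide": [-89.0, 14.0, -8.0] }
{"dr": [-0.96, -2.07, -0.26] , "slide": [-113.0, 17.0, -12.0] }
{"dr": [-1.28, -2.47, -0.38] , "slide": [-133.0, 18.0, -16.0] }
{"dr": [-1.62, -2.78, -0.54] , "slid
[... 438 characters left out ...]
49.0, -106.0, -24.0] }
{"dr": [-1.3, 1.86, -0.45] , "slide": [67.0, -139.0, -35.0] }
{"dr": [-1.27, 2.45, -0.43] , "slide": [87.0, -175.0, -48.0] }
{"dr": [-1.16, 3.08, -0.38] , "slide": [107.0, -213.0, -63.0] }

{"dr": [0.13, 0.63, 0.15] , "slide": [28.0, -34.0, -13.0] }
{"dr": [0.29, 1.26, 0.33] , "slide": [56.0, -67.0, -27.0] }
{"dr": [0.49, 1.86, 0.52] , "slide": [84.0, -99.0, -41.0] }
{"dr": [0.7, 2.44, 0.71] , "slide": [111.0, -127.0, -56.0] }
{"dr": [0.92, 2.97, 0.9] , "slide": [137.0, -153.0, -70.0] }
{"dr": [1.11, 3.46, 1.07] , "slide": [162.0, -174.0, -83.0] }
{"dr": [1.29, 3.9, 1.23] , "slide": [186.0, -192.0, -94.0] }
{"dr": [1.42, 4.28, 1.38] , "slide": [209.0, -205.0, -102.0] }
```

```bash
sed -i 's/^L0=.*/L0=[162.81,-.5,561.07,436.37,-5.94,283.79,-160,-9.53]/' kin.py; cat > plan.py <<'E'
from place import *
q0=arm.read_state()['joints'];print(fk(q0,L0)[0]-arm.read_state()['position'])
q1=ik(tool_for([-68,0,75],5),np.array([-.36,.5,-.3,-.15,-.6,-1]),1)[0];print(q1)
tt=lambda q:(fk(q,L0)[0],fk(q,L0)[1]*C)
from scipy.interpolate import PchipInterpolator as PI
# knots: rows 0,8,20,32
qa=q0.copy();qa[1]-=.26;qa[2]-=.17;qa[3]+=.5;qa[5]-=.5;qa[4]-=.05
qb=(q0*.3+q1*.7);qb[1]=.05;qb[2]=-.62;qb[4]=-.6
Qs=PI([0,8,18,29,32],np.array([q0,qa,qb,q1*.97+qb*.03,q1]))(np.arange(33))
W=[tt(q) for q in Qs]
if __name__=="__main__":
    print("max step",np.abs(np.diff(Qs,axis=0)).max(0)*8)
    print(np.array([np.r_[w[0],w[0]+w[1].apply(SP-SR.apply([50,0,0]))] for w in W[::2]]))
    for i in(0,8,16,24): rows(W[i+1:i+9],W[i]);print()
E
python3 plan.py
```

```text
[-3.75  0.1  -1.29]
[-0.48  0.45 -0.21 -0.45 -0.67 -0.65]
max step [0.32 0.42 0.4  1.26 0.15 0.85]
[[ 567.5   127.21  189.3   489.42  142.16  132.41]
 [ 512.54  139.41  199.47  435.85  155.96  141.15]
 [ 467.35  153.29  205.6   392.22  169.38  145.16]
 [ 430.99  166.69  204.32  356.75  180.88  142.32]
 [ 402.47  177.44  193.    327.56  188.89  131.25]
 [ 388.71  174.66  179.06  312.79  181.91  117.91]
 [ 392.06  146.82  167.62  315.46  147.9   106.89]
 [ 404.15   93.1   156.75  325.91   87.12   98.45]
 [ 417.8    22.39  148.71  336.71   10.25   95.48]
 [ 429.82  -44.04  144.63  345.49  -59.86   97.77]
 [ 444.62 -103.71  137.98  356.84 -121.03   98.58]
 [ 463.37 -168.78  125.47  372.01 -186.06   95.28]
 [ 482.22 -231.82  109.16  388.05 -247.8    88.36]
 [ 497.92 -284.63   92.35  402.03 -298.74   79.55]
 [ 507.9  -319.4    80.07  411.25 -331.95   72.48]
 [ 511.1  -332.58   76.66  414.24 -344.48   70.9 ]
 [ 512.17 -337.52   75.77  415.25 -349.17   70.64]]
{"dr": [-0.11, -0.06, 0.12] , "slide": [13.0, 3.0, -27.0] }
{"dr": [-0.24, -0.15, 0.21] , "slide": [24.0, 7.0, -51.0] }
{"dr": [-0.41
[... 1091 characters left out ...]
1, 1.54, -0.13] , "slide": [-6.0, -162.0, -17.0] }
{"dr": [0.54, 1.89, -0.07] , "slide": [-5.0, -197.0, -17.0] }
{"dr": [0.67, 2.25, 0.0] , "slide": [-4.0, -232.0, -16.0] }
{"dr": [0.81, 2.58, 0.07] , "slide": [-3.0, -265.0, -15.0] }

{"dr": [0.12, 0.31, 0.08] , "slide": [1.0, -30.0, 6.0] }
{"dr": [0.24, 0.58, 0.15] , "slide": [2.0, -56.0, 11.0] }
{"dr": [0.34, 0.79, 0.21] , "slide": [3.0, -78.0, 16.0] }
{"dr": [0.41, 0.95, 0.25] , "slide": [3.0, -94.0, 20.0] }
{"dr": [0.46, 1.04, 0.28] , "slide": [4.0, -103.0, 21.0] }
{"dr": [0.49, 1.08, 0.29] , "slide": [4.0, -108.0, 21.0] }
{"dr": [0.51, 1.11, 0.29] , "slide": [4.0, -111.0, 22.0] }
{"dr": [0.52, 1.13, 0.3] , "slide": [4.0, -113.0, 22.0] }
```

Call:
step_arm(motion=[{"dr": [-0.11, -0.06, 0.12], "slide": [13, 3, -27], "jaw": 38}, {"dr": [-0.24, -0.15, 0.21], "slide": [24, 7, -51], "jaw": 38}, {"dr": [-0.41, -0.25, 0.26], "slide": [35, 12, -73], "jaw": 38}, {"dr": [-0.61, -0.35, 0.28], "slide": [46, 16, -93], "jaw": 38}, {"dr": [-0.82, -0.43, 0.29], "slide": [58, 21, -109], "jaw": 38}, {"dr": [-1.05, -0.47, 0.27], "slide": [69, 26, -122], "jaw": 38}, {"dr": [-1.29, -0.47, 0.24], "slide": [82, 29, -132], "jaw": 38}, {"dr": [-1.54, -0.41, 0.22], "slide": [96, 32, -140], "jaw": 38}])

```text
clock: 14.75
position: [406.4, 177.3, 194.3]
ee_rot: [0.033, 0.861, 0.116, 0.494]
contact_force: [-0.5, 0.2, -0.5]
gripper_width: 39.2
grasp_force: 44.8
```

Call:
step_arm(motion=[{"dr": [-0.25, 0.08, -0.04], "slide": [12, 0, -4], "jaw": 38}, {"dr": [-0.5, 0.15, -0.12], "slide": [18, -5, -5], "jaw": 38}, {"dr": [-0.73, 0.22, -0.25], "slide": [21, -17, -4], "jaw": 38}, {"dr": [-0.94, 0.33, -0.41], "slide": [21, -35, -2], "jaw": 38}, {"dr": [-1.09, 0.48, -0.59], "slide": [19, -60, 2], "jaw": 38}, {"dr": [-1.19, 0.68, -0.79], "slide": [15, -90, 5], "jaw": 38}, {"dr": [-1.22, 0.92, -0.97], "slide": [10, -125, 8], "jaw": 38}, {"dr": [-1.19, 1.2, -1.14], "slide": [3, -162, 9], "jaw": 38}])

```text
clock: 15.75
position: [422.4, 20.7, 149.7]
ee_rot: [-0.086, 0.887, 0.149, 0.428]
contact_force: [1.1, 0.1, -0.5]
gripper_width: 39.0
grasp_force: 44.8
```

Call:
step_arm(motion=[{"dr": [0.06, 0.3, -0.1], "slide": [-1, -36, -6], "jaw": 38}, {"dr": [0.13, 0.58, -0.16], "slide": [-3, -67, -11], "jaw": 38}, {"dr": [0.21, 0.87, -0.18], "slide": [-4, -96, -14], "jaw": 38}, {"dr": [0.3, 1.19, -0.16], "slide": [-5, -128, -16], "jaw": 38}, {"dr": [0.41, 1.54, -0.13], "slide": [-6, -162, -17], "jaw": 38}, {"dr": [0.54, 1.89, -0.07], "slide": [-5, -197, -17], "jaw": 38}, {"dr": [0.67, 2.25, 0], "slide": [-4, -232, -16], "jaw": 38}, {"dr": [0.81, 2.58, 0.07], "slide": [-3, -265, -15], "jaw": 38}])

```text
clock: 16.75
position: [487.5, -233.3, 110.2]
ee_rot: [-0.082, 0.957, 0.083, 0.266]
contact_force: [0.1, 0.1, -0.4]
gripper_width: 38.7
grasp_force: 44.8
```

```bash
python3 - <<'E'
from place import *
cam_stage();where();rel(tool_for([-68,0,60],5))
E
```

```text
t 16.75 stage [-106.91 -369.02  110.19] z [ 0.46  0.28 -0.85] F [ 0.07  0.05 -0.44] w 38.72056860487486 j [-0.44  0.29 -0.36 -0.72 -0.64 -0.43]
t 16.75 spot [-126.92  101.97   89.57] far [-30.08 106.45 114.09] tips in/out 106.8126823173239 118.29286012483931 F [ 0.07  0.05 -0.44] M [-0.36  1.05  0.01] w 38.72056860487486 44.80461627244949 slide [  3.45 -14.02   3.63]
slide [  16.6 -112.1   32.8] dr [0.52 1.11 0.29] to [ 512.2 -337.5   60.8]
```

Call:
step_arm(motion=[{"dr": [0.08, 0.16, 0.04], "slide": [3, -18, 5], "jaw": 38}, {"dr": [0.16, 0.33, 0.09], "slide": [6, -40, 11], "jaw": 38}, {"dr": [0.25, 0.52, 0.14], "slide": [9, -60, 17], "jaw": 38}, {"dr": [0.34, 0.71, 0.19], "slide": [11, -78, 22], "jaw": 38}, {"dr": [0.42, 0.9, 0.24], "slide": [14, -94, 27], "jaw": 38}, {"dr": [0.48, 1.03, 0.27], "slide": [16, -106, 31], "jaw": 38}, {"dr": [0.52, 1.11, 0.29], "slide": [16.6, -112, 33], "jaw": 38}, {"dr": [0.52, 1.11, 0.29], "slide": [16.6, -112, 33], "jaw": 38}])

```text
clock: 17.75
position: [512.2, -336.6, 60.5]
ee_rot: [-0.059, 0.978, 0.047, 0.192]
contact_force: [-0.9, -0.0, 0.0]
gripper_width: 39.2
grasp_force: 44.8
```

```bash
python3 - <<'E'
from place import *
import cv2
where()
H=tool_for([-68,0,20],5);rel(H)
im=optics.get_image("wrist");b,g,r=[im[...,k].astype(int) for k in range(3)]
m=((r>130)&(g<80)&(b<80)).astype(np.uint8)
n,_,st_,ce=cv2.connectedComponentsWithStats(m)
print([(st_[k,4],ce[k]) for k in range(1,n) if st_[k,4]>30])
from importlib import import_module
i=optics.camera_info("wrist");K=i["camera_matrix"];T=i["T_tool_cam"]
def proj(X):
    c=(X-T[:3,3])@T[:3,:3];n=np.hypot(c[:,0],c[:,1]);th=np.arctan2(n,-c[:,2])
    return np.c_[K[0,2]+K[0,0]*th*c[:,0]/n,K[1,2]-K[0,0]*th*c[:,1]/n]
print("pred spot",proj(SR.apply([[-42.5,0,4]])+SP),"corners",proj(SR.apply([(50,-20.5,4),(50,20.5,4),(-50,-20.5,4),(-50,20.5,4)])+SP))
E
```

```text
t 17.75 spot [-117.66    0.81   55.22] far [-18.05   0.89  64.06] tips in/out 58.85255053212003 67.24693946448917 F [-0.89 -0.02  0.02] M [-0.18  0.71 -0.03] w 39.19008965171506 44.82235609553754 slide [ 0.05 -5.08  0.04]
slide [15.3 -3.7 36.5] dr [0.01 0.01 0.01] to [ 512.2 -337.5   20.8]
[(np.int32(550), array([280.56,  95.55]))]
pred spot [[280.97  95.57]] corners [[238.08 289.44]
 [321.58 285.11]
 [216.57  75.87]
 [343.78  74.39]]
```

Call:
step_arm(motion=[{"dr": [0, 0, 0], "slide": [3, -0.6, 6.8], "jaw": 38}, {"dr": [0, 0, 0], "slide": [6.5, -1.4, 15.5], "jaw": 38}, {"dr": [0, 0, 0], "slide": [9.8, -2.1, 23.5], "jaw": 38}, {"dr": [0, 0, 0], "slide": [12.7, -2.7, 30.5], "jaw": 38}, {"dr": [0, 0, 0], "slide": [14.8, -3.2, 35.5], "jaw": 38}, {"dr": [0, 0, 0], "slide": [15.8, -3.4, 38], "jaw": 38}, {"dr": [0, 0, 0], "slide": [16.6, -3.5, 39.8], "jaw": 38}, {"dr": [0, 0, 0], "slide": [16.6, -3.5, 39.8], "jaw": 38}])

```text
clock: 18.8
position: [512.3, -337.3, 17.6]
ee_rot: [-0.059, 0.978, 0.047, 0.192]
contact_force: [0.5, -0.4, 0.2]
gripper_width: 39.0
grasp_force: 44.8
```

```bash
python3 - <<'E'
from place import *
where()
q=R.from_quat(arm.read_state()['ee_rot']);print("1mm down in tool",q.inv().apply([0,0,-1]),"pad y axis",q.inv().apply(R.from_euler('z',PY,degrees=True).apply([0,1,0])))
E
```

```text
t 18.8 spot [-117.63    0.14   12.26] far [-18.03   0.22  21.16] tips in/out 15.93968633928158 24.34579571585897 F [ 0.49 -0.4   0.17] M [-0.22  0.75 -0.01] w 38.962456895441626 44.82285705395043 slide [ 0.05 -5.11  0.01]
1mm down in tool [ 0.38 -0.07  0.92] pad y axis [0.02 1.   0.07]
```

Call:
step_arm(motion=[{"dr": [0, 0, 0], "slide": [0.4, -0.1, 0.9], "jaw": 38}, {"dr": [0, 0, 0], "slide": [0.8, -0.1, 1.8], "jaw": 38}, {"dr": [0, 0, 0], "slide": [1.1, -0.2, 2.7], "jaw": 38}, {"dr": [0, 0, 0], "slide": [1.4, -0.3, 3.4], "jaw": 38}, {"dr": [0, 0, 0], "slide": [1.6, -0.3, 3.9], "jaw": 38}, {"dr": [0, 0, 0], "slide": [1.8, -0.3, 4.3], "jaw": 38}, {"dr": [0, 0, 0], "slide": [1.9, -0.4, 4.6], "jaw": 38}, {"dr": [0, 0, 0], "slide": [1.9, -0.4, 4.6], "jaw": 38}])

```text
clock: 19.8
position: [512.3, -337.3, 12.5]
ee_rot: [-0.059, 0.978, 0.047, 0.192]
contact_force: [0.3, 0.9, 0.3]
gripper_width: 38.8
grasp_force: 44.8
```

```bash
python3 - <<'E'
from place import *
where()
E
```

```text
t 19.8 spot [-117.64    0.09    7.24] far [-18.04   0.18  16.14] tips in/out 10.9213788779569 19.325896685933124 F [0.31 0.9  0.33] M [-0.21  0.76  0.03] w 38.7954168430114 44.83350237831473 slide [ 0.05 -5.1   0.01]
```

Call:
step_arm(motion=[{"dr": [0, 0, 0], "slide": [0.1, 0, 0.3], "jaw": 38}, {"dr": [0, 0, 0], "slide": [0.2, 0, 0.6], "jaw": 38}, {"dr": [0, 0, 0], "slide": [0.4, -0.1, 0.9], "jaw": 38}, {"dr": [0, 0, 0], "slide": [0.5, -0.1, 1.2], "jaw": 38}, {"dr": [0, 0, 0], "slide": [0.6, -0.1, 1.5], "jaw": 38}, {"dr": [0, 0, 0], "slide": [0.8, -0.1, 1.8], "jaw": 38}, {"dr": [0, 0, 0], "slide": [0.8, -0.1, 1.8], "jaw": 38}, {"dr": [0, 0, 0], "slide": [0.8, -0.1, 1.8], "jaw": 38}])

```text
clock: 20.8
position: [512.5, -337.4, 11.2]
ee_rot: [-0.059, 0.978, 0.047, 0.193]
contact_force: [-0.8, 0.7, 5.5]
gripper_width: 38.9
grasp_force: 47.9
```

```bash
cat > spot.py <<'E'
from place import *
import cv2
where()
im=optics.get_image("wrist");b,g,r=[im[...,k].astype(int) for k in range(3)]
m=((r>130)&(g<80)&(b<80)).astype(np.uint8)
n,_,st_,ce=cv2.connectedComponentsWithStats(m)
print([(int(st_[k,4]),ce[k]) for k in range(1,n) if st_[k,4]>30])
E
python3 spot.py
```

```text
t 20.8 spot [-117.48   -0.01    5.85] far [-17.89   0.11  14.82] tips in/out 9.589773951222782 18.00960177312988 F [-0.84  0.69  5.51] M [0.16 0.62 0.14] w 38.888115688801165 47.92575717321597 slide [ 0.06 -5.15 -0.01]
[(41, array([293.54, 360.37]))]
```

```bash
sed -i 's/^m=.*/m=((r>45)\&(r>2*g)\&(r>2*b)).astype(np.uint8)/' spot.py; cat >> spot.py <<'E'
i=optics.camera_info("wrist");K=i["camera_matrix"];T=i["T_tool_cam"]
def proj(X):
    c=(X-T[:3,3])@T[:3,:3];n=np.hypot(c[:,0],c[:,1]);th=np.arctan2(n,-c[:,2])
    return np.c_[K[0,2]+K[0,0]*th*c[:,0]/n,K[1,2]-K[0,0]*th*c[:,1]/n]
for a in(0,3,6): print(a,proj(SR.apply((R.from_euler('y',a,degrees=True).apply([-92.5,0,4])))+FE))
E
python3 spot.py; python3 - <<'E'
from h import *
print(arm.read_state()['contact_force'],arm.read_state()['wrist_torque'])
E
```

```text
t 20.85 spot [-117.46   -0.01    5.89] far [-17.87   0.1   14.87] tips in/out 9.643331391898549 18.065453345560066 F [-1.95  1.84  5.33] M [0.14 0.7  0.15] w 38.93626052681363 47.92457821313292 slide [ 0.06 -5.15 -0.02]
[(563, array([280.99,  96.6 ])), (72, array([510.81, 373.88]))]
[-2.5   1.41  4.16] [0.15 0.66 0.13]Traceback (most recent call last):
  File "spot.py", line 12, in <module>
    for a in(0,3,6): print(a,proj(SR.apply((R.from_euler('y',a,degrees=True).apply([-92.5,0,4])))+FE))
                             ~~~~^^^^^^^^^^^^^^^^^^^^^^^^^^^^^^^^^^^^^^^^^^^^^^^^^^^^^^^^^^^^^^^^^^^^
  File "spot.py", line 10, in proj
    c=(X-T[:3,3])@T[:3,:3];n=np.hypot(c[:,0],c[:,1]);th=np.arctan2(n,-c[:,2])
                                      ~^^^^^
IndexError: too many indices for array: array is 1-dimensional, but 2 were indexed
```

```bash
python3 - <<'E'
from place import *
s=arm.read_state();q=R.from_quat(s['ee_rot']);sp=s['position']+q.apply(SP+SR.apply([-50,0,0]))
rs=R.from_euler('z',PY,degrees=True)*R.from_euler('y',-3.7,degrees=True);rt=rs*SR.inv()
sp[2]=6.9
t=(sp-rt.apply(SP+SR.apply([-50,0,0])),rt);rel(t)
for a in([11,34,-2.8],[11,-34,-2.8],[11,20,-2.8],[11,-20,-2.8]): print((t[0]+rt.apply(a))[2])
E
```

```text
slide [ 0.5 -0.2  1.4] dr [0.   0.18 0.02] to [ 512.6 -337.5    9.8]
10.826624952164142
6.095324230726874
9.852533627162352
7.069415555728664
```

Call:
step_arm(motion=[{"dr": [0, 0.03, 0], "slide": [-0.2, 0, -0.4], "jaw": 38}, {"dr": [0, 0.06, 0], "slide": [-0.1, 0, -0.2], "jaw": 38}, {"dr": [0, 0.1, 0.01], "slide": [0, -0.1, 0.1], "jaw": 38}, {"dr": [0, 0.13, 0.01], "slide": [0.1, -0.1, 0.4], "jaw": 38}, {"dr": [0, 0.16, 0.02], "slide": [0.2, -0.2, 0.6], "jaw": 38}, {"dr": [0, 0.18, 0.02], "slide": [0.3, -0.2, 0.8], "jaw": 38}, {"dr": [0, 0.18, 0.02], "slide": [0.3, -0.2, 0.8], "jaw": 38}, {"dr": [0, 0.18, 0.02], "slide": [0.3, -0.2, 0.8], "jaw": 38}])

```text
clock: 21.9
position: [512.6, -337.4, 10.8]
ee_rot: [-0.059, 0.981, 0.047, 0.18]
contact_force: [-2.7, 3.0, 8.6]
gripper_width: 38.8
grasp_force: 50.8
```

```bash
sed -i '/^for a in/d' spot.py; python3 spot.py
```

```text
t 21.9 spot [-117.47   -0.04    7.91] far [-17.68   0.03  14.38] tips in/out 9.485897494378607 17.39252317269864 F [-2.74  2.96  8.6 ] M [0.47 0.53 0.24] w 38.780619048468516 50.806345681194216 slide [ 0.04 -3.71  0.03]
[(556, array([280.62,  95.49])), (66, array([513.21, 377.2 ]))]
```

```bash
python3 - <<'E'
from place import *
s=arm.read_state();q=R.from_quat(s['ee_rot']);sp=s['position']+q.apply(SP+SR.apply([-50,0,0]))
print("lowest tip now",[(s['position']+q.apply([11,y,-2.8]))[2] for y in(34,-34)])
for roll in(0,2.5,-2.5):
  for pitch in(2.5,3,3.5,4.4):
    rs=R.from_euler('z',PY,degrees=True)*R.from_euler('y',-pitch,degrees=True)*R.from_euler('x',roll,degrees=True);rt=rs*SR.inv()
    k=sp.copy();p=k-rt.apply(SP+SR.apply([-50,0,0]));low=min((p+rt.apply(SP+SR.apply([-50,y,0])))[2] for y in(20.5,-20.5));p[2]+=6.9-low
    print(roll,pitch,"tips",[(p+rt.apply([11,y,-2.8]))[2].round(2) for y in(34,-34)],"far corners",[(p+rt.apply(SP+SR.apply([50,y,0])))[2].round(1) for y in(20.5,-20.5)]);rel((p,rt))
E
```

```text
lowest tip now [np.float64(11.86311885443827), np.float64(7.097866036687445)]
0 2.5 tips [np.float64(9.02), np.float64(4.28)] far corners [np.float64(11.3), np.float64(11.3)]
slide [ 1.1 -0.3  2.9] dr [0.01 0.15 0.01] to [ 512.7 -337.5    7.8]
0 3 tips [np.float64(9.77), np.float64(5.04)] far corners [np.float64(12.1), np.float64(12.1)]
slide [ 0.8 -0.2  2.1] dr [0.01 0.09 0.01] to [ 512.6 -337.5    8.6]
0 3.5 tips [np.float64(10.53), np.float64(5.79)] far corners [np.float64(13.0), np.float64(13.0)]
slide [ 0.5 -0.2  1.3] dr [0.01 0.03 0.01] to [ 512.6 -337.5    9.5]
0 4.4 tips [np.float64(11.88), np.float64(7.15)] far corners [np.float64(14.6), np.float64(14.6)]
slide [-0.  -0.1 -0.2] dr [ 0.   -0.09 -0.  ] to [ 512.6 -337.5   11. ]
2.5 2.5 tips [np.float64(11.36), np.float64(3.67)] far corners [np.float64(13.0), np.float64(11.3)]
slide [ 0.8 -0.1  2.1] dr [-0.29  0.15  0.11] to [ 512.6 -337.4    8.6]
2.5 3 tips [np.float64(12.11), np.float64(4.43)] far corners [np.float64(13.9), np.float64(12.1)]
slide [ 0.5 -0.   1.3] dr [-0.29  0.09  0.1 ] to [ 512.6 -337.4    9.5]
2.5 3.5 tips 
[... 313 characters left out ...]
-337.4   11.9]
-2.5 2.5 tips [np.float64(8.47), np.float64(6.69)] far corners [np.float64(11.3), np.float64(13.0)]
slide [ 0.7 -0.4  2. ] dr [ 0.3   0.15 -0.08] to [ 512.7 -337.7    8.7]
-2.5 3 tips [np.float64(9.22), np.float64(7.45)] far corners [np.float64(12.1), np.float64(13.9)]
slide [ 0.4 -0.3  1.2] dr [ 0.3   0.09 -0.09] to [ 512.7 -337.7    9.5]
-2.5 3.5 tips [np.float64(9.97), np.float64(8.2)] far corners [np.float64(13.0), np.float64(14.8)]
slide [ 0.1 -0.2  0.4] dr [ 0.3   0.03 -0.09] to [ 512.6 -337.7   10.4]
-2.5 4.4 tips [np.float64(11.33), np.float64(9.56)] far corners [np.float64(14.6), np.float64(16.4)]
slide [-0.4 -0.1 -1.1] dr [ 0.3  -0.09 -0.09] to [ 512.6 -337.7   11.9]
```

Call:
step_arm(motion=[{"dr": [0, 0, 0], "slide": [-0.5, 0, -1.2], "jaw": 38}, {"dr": [0.1, 0.03, -0.03], "slide": [-0.5, -0.1, -1.2], "jaw": 38}, {"dr": [0.2, 0.06, -0.06], "slide": [-0.4, -0.2, -0.8], "jaw": 38}, {"dr": [0.3, 0.09, -0.09], "slide": [-0.2, -0.3, -0.4], "jaw": 38}, {"dr": [0.3, 0.09, -0.09], "slide": [-0.1, -0.3, 0], "jaw": 38}, {"dr": [0.3, 0.09, -0.09], "slide": [0, -0.3, 0.2], "jaw": 38}, {"dr": [0.3, 0.09, -0.09], "slide": [0.1, -0.3, 0.3], "jaw": 38}, {"dr": [0.3, 0.09, -0.09], "slide": [0.1, -0.3, 0.4], "jaw": 38}])

```text
clock: 22.95
position: [512.6, -337.7, 9.9]
ee_rot: [-0.061, 0.982, 0.025, 0.176]
contact_force: [-1.0, 1.9, 6.5]
gripper_width: 38.7
grasp_force: 49.0
```

```bash
python3 spot.py
```

```text
t 22.95 spot [-117.54   -0.11    8.14] far [-17.68  -0.1   13.34] tips in/out 8.646790591648951 16.30411389972847 F [-1.03  1.89  6.5 ] M [0.34 0.4  0.15] w 38.6685325675894 49.011147916316986 slide [-0.12 -2.97 -2.46]
[(554, array([280.62,  95.53])), (37, array([520.27, 386.86]))]
```

Call:
step_arm(motion=[{"dr": [0, 0, 0], "slide": [-0.2, 0, -0.5], "jaw": 38}, {"dr": [0, 0, 0], "slide": [-0.2, 0, -0.5], "jaw": 40}, {"dr": [0, 0, 0], "slide": [-0.2, 0, -0.5], "jaw": 41}, {"dr": [0, 0, 0], "slide": [-0.2, 0, -0.5], "jaw": 42}, {"dr": [0, 0, 0], "slide": [-0.2, 0, -0.5], "jaw": 44}, {"dr": [0, 0, 0], "slide": [-0.2, 0, -0.5], "jaw": 48}, {"dr": [0, 0, 0], "slide": [-0.2, 0, -0.5], "jaw": 54}, {"dr": [0, 0, 0], "slide": [-0.2, 0, -0.5], "jaw": 60}])

```text
clock: 24.0
position: [512.1, -337.8, 9.6]
ee_rot: [-0.061, 0.982, 0.025, 0.175]
contact_force: [-0.3, -0.0, -0.2]
gripper_width: 59.8
grasp_force: 0.0
```

```bash
python3 spot.py; python3 - <<'E'
from place import *
q=R.from_quat(arm.read_state()['ee_rot']);print("1mm up in tool",q.inv().apply([0,0,1]))
E
```

```text
t 24.0 spot [-118.01   -0.06    7.96] far [-18.13  -0.08  13.03] tips in/out 8.359981253903857 15.993513408849655 F [-0.26 -0.05 -0.18] M [-0.19  0.67  0.02] w 59.7940079220702 0.0 slide [-0.14 -2.91 -2.44]
[(538, array([280.5 ,  95.73]))]
1mm up in tool [-0.35  0.03 -0.94]
```

Call:
step_arm(motion=[{"dr": [0, 0, 0], "slide": [-1, 0, -3], "jaw": 64}, {"dr": [0, 0, 0], "slide": [-3, 0.3, -8], "jaw": 64}, {"dr": [0, 0, 0], "slide": [-6, 0.5, -16], "jaw": 64}, {"dr": [0, 0, 0], "slide": [-11, 1, -30], "jaw": 64}, {"dr": [0, 0, 0], "slide": [-19, 1.5, -50], "jaw": 64}, {"dr": [0, 0, 0], "slide": [-28, 2.3, -75], "jaw": 64}, {"dr": [0, 0, 0], "slide": [-37, 3, -100], "jaw": 64}, {"dr": [0, 0, 0], "slide": [-45, 3.6, -120], "jaw": 64}])

```text
clock: 25.05
position: [513.2, -337.7, 141.1]
ee_rot: [-0.061, 0.982, 0.024, 0.176]
contact_force: [-0.3, -0.7, 0.2]
gripper_width: 63.9
grasp_force: 0.0
```

```bash
python3 - <<'E'
from place import *
import cv2
s=arm.read_state();print(s['clock'],s['position'],s['contact_force'],s['joint_vel'])
iv=R.from_euler('z',-PY,degrees=True)
def comp(im,f,mn):
    b,g,r=[im[...,k].astype(int) for k in range(3)]
    n,_,st_,ce=cv2.connectedComponentsWithStats(f(b,g,r).astype(np.uint8));return [(int(st_[k,4]),ce[k]) for k in range(1,n) if st_[k,4]>mn]
red=lambda b,g,r:(r>45)&(r>2*g)&(r>2*b)
blue=lambda b,g,r:(b>70)&(b>1.6*r)
w=optics.get_image("wrist")
for nm,f in(("red",red),("blue",blue)):
    for a,c in comp(w,f,25): print(nm,a,c,iv.apply(wray([c],12,1)-PO)[0])
# cream rim: outline of slide around the blue film by min-area rectangle
h=cv2.cvtColor(w,cv2.COLOR_BGR2HSV);cv2.imwrite("pics/final.png",w)
sp=comp(w,red,100)
print(h[int(sp[0][1][1])-9,int(sp[0][1][0])-12:int(sp[0][1][0])+13:6].tolist())
t=optics.get_image("top")
for nm,f in(("red",red),("blue",blue)):
    for a,c in comp(t,f,4):
        p=iv.apply(ray("top",c,12)-PO)[0]
        if abs(p[0])<160 and abs(p[1])<120: print("top",nm,a,p)
E
```

```text
25.05 [ 513.18 -337.73  141.14] [-0.25 -0.66  0.17] [ 0.02 -0.2   0.14  0.13 -0.33 -0.19]
red 115 [275.3   36.61] [-107.86   -1.82   12.  ]
red 95 [483.84 314.86] [284.59 352.04  12.  ]
blue 1408 [281.83  86.85] [-69.25   3.03  12.  ]
blue 36 [248.5 255. ] [110.15 -30.94  12.  ]
[[22, 51, 129], [23, 49, 125], [23, 51, 129], [23, 45, 174], [23, 46, 176]]
top blue 7 [-43.33   5.61  12.  ]
top blue 48 [-78.37   4.87  12.  ]
```

```bash
python3 -c "
from bench import arm
print(arm.job_done())"
```

```text
the job is handed in; nothing more can be done
None
```

I tipped the slide into the scoop, lifted it out by its raised end and laid it face up on the empty half of the light pad, then handed the job in at about 25 s. On release the spot end was on or within about 1 mm of the pad, and the far end settled roughly 5–7 mm. After release I checked only the slide's position from the camera images, so its lying flat and everything else being undisturbed went unconfirmed.

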